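# Set the vial mixer's speed by clicks and start it

## Task

On the grey vial mixer, use a fingertip to push the black selector lever clockwise, click by click, from wherever it stands to position four (the mark of four dots, four clicks up from the off stop), without letting it go on to position five. Then press the round start key beside the selector down with a fingertip and let it come back up. Only push and press: do not lift or shove the mixer, press the key before the speed is set, or disturb the vials, rack and jar around it.

Things in the scene. Friction and masses are not known exactly. Their poses are not given: they have to be found in the camera images.
- mixer: Vial mixer: grey box on rubber feet, 190 mm (x) by 300 mm (y), flat top panel 65 mm above the bench; loose, over 2 kg, stays put under 8 N sideways. Origin: centre of its underside; z up; at zero yaw x points away from the robot, y left. Its -y half has the selector and start key; its +y half (centre y = +82 mm) a round plate of radius 58 mm with a vial block rising 45 mm above the panel.
- selector_axis (a point): On the selector's vertical turning axis, at the panel surface (65 mm above the bench), x = 0, y = -70 mm in the mixer's frame; axes are the mixer's, not turning with the lever. The lever points from here at (75 degrees - selector angle), counter-clockwise from the mixer's +x. Printed marks 71 mm from the axis: a small ring for off, then one to five black dots.
- selector (a joint): Selector angle in rad, 0 at the off stop, growing clockwise from above. Spring detents every 30 degrees: off 0, one 0.524, two 1.047, three 1.571, four 2.094, five 2.618 (upper stop). Starts at off, one or two. About 0.07 N m (under 2 N at 44 mm from the axis) moves it out of a detent; past half way it snaps into the next one by itself and stays.
- lever_tip (a point): End of the selector's lever, 56 mm from the axis and 20 mm above the panel; turns with it. The lever is a black upright blade 9 mm thick, from 14 mm behind the axis to 56 mm out, between 8 and 32 mm above the panel, on a round hub of radius 21 mm, 16 mm high. A white line lies on top of its pointing half.
- start_top (a point): Centre of the top of the start key: plain grey round spring button of radius 14 mm in a black housing, at x = -64 mm, y = -70 mm in the mixer's frame (on the side of the selector away from the dots). Pressed straight down, 6 mm travel, 5 N fully down, springs back.
- start (a joint): Travel of the start key in m: 0 up, 0.006 fully down.
- vial_a: Bystander: loose glass vial with a blue cap, 28 mm across, 61 mm tall, standing on the bench. Origin: centre of its underside. Leave alone.
- vial_b: Bystander: a second vial of the same size. Origin: centre of its underside. Leave alone.
- rack: Bystander: white vial rack 90 x 130 mm, 46 mm tall with its small blue-capped vials. Origin: centre of its underside. Leave alone.
- jar: Bystander: jar with a blue cap, 60 mm across, 85 mm tall. Origin: centre of its underside. Leave alone.

How it is judged (in metres and radians):
On the way, in this order (a step that is already met when the one before it is completed fails the run):
1. the selector rests in position four (value of joint selector between 1.974 and 2.214 rad), for 0.3 s.
2. the start key is pressed down (all of step 1 and value of joint start above 0.0035 m), for 0.05 s.
At the end, for the whole second after the job is handed in: The selector rests in the detent of position four (2.094 rad, within 0.12), the start key has been pressed at least 3.5 mm down after that and is up again (under 2 mm), and the mixer stands flat within 25 mm of where it was (all of step 1 and value of joint start below 0.002 m and distance of mixer from where it was at the start of the episode below 0.025 m and angle between mixer's own z axis and vertical below 0.05 rad); the robot touches nothing.
It fails at once if the selector runs past position four towards five (beyond 2.42 rad) (value of joint selector above 2.42 rad).
It fails at once if the start key is pressed (over 3 mm) while the selector is not in position four (value of joint start above 0.003 m and (value of joint selector below 1.95 rad or value of joint selector above 2.24 rad)).
It fails at once if the mixer is shoved over 25 mm or lifted over 8 mm or tipped (distance of mixer from where it was at the start of the episode above 0.025 m or height (world z) of mixer above 0.008 m or angle between mixer's own z axis and vertical above 0.08 rad).
It fails at once if a vial, the rack or the jar is lifted, tipped or moved over 20 mm (distance of any of vial_a, vial_b, rack, jar from where it was at the start of the episode above 0.02 m or angle between any of vial_a, vial_b, jar's own z axis and vertical above 0.5 rad).
It also fails if it takes over 56 s, if anything falls off the work surface, if the arm or the gripper's body presses on something with over 40 N, if the wrist force passes 120 N, or if a joint passes its speed limit or range.

## Robot

A 6-joint arm with a two-finger parallel gripper is mounted at the origin on the work surface. World frame = base frame: x ahead of the robot, y to its left, z up, the work surface at z = 0. Lengths are in mm, angles in rad, forces in N, time in s.
With the tool pointing down it reaches from about 400 to 925 mm from the base axis. Payload 12.5 kg.
Tool frame: the origin (TCP) lies midway between the tips of the shut fingers; the grasp point (between the pads) lies 19 mm behind it; z points along the fingers, y is the line along which they close (so a half turn about z gives the same grasp; the last joint's range is limited). The gripper opens to 95 mm and grips with 3 to 60 N. Pads are 20 mm wide; open, the fingers measure 119 mm over their backs; the gripper's body (75 mm by 180 mm) begins 59 mm behind the grasp point.
Start: joints at [-1.285, 0.491, 1.559, -0, 1.092, -0.106], TCP at [238.682, -577.651, 192.061] pointing down, gripper open.
Joint ranges: [-3.1, 3.1], [-0.84, 2.19], [0.05, 2.79], [-1.13, 4.28], [0.06, 2.93], [-2.69, 2.69]. Speed limits (rad/s): [2.22, 2.22, 2.79, 3.14, 3.14, 3.14].

## Interface

Orientations are given as [roll, pitch, yaw] about the fixed x, y, z axes, in that order (R = Rz(yaw) Ry(pitch) Rx(roll)).
In Python, from cell import env gives the robot as it stands.
- The arm moves only by the tool arm_command, never from a script. Its argument "targets" is a list of rows, each a list of 5 numbers: the shift along the tool's x, y, z in mm, then the turn about the tool's z in degrees, then the opening, from 0 (shut) to 1 (fully open). In form: [[tx, ty, tz, roll, fingers], ...]. A call has 1 to 5 rows; each row is the pose to reach, as a shift and turn from the pose commanded when the call began, along the tool's axes at that moment; what a row does not reach only later rows make up. A row lasts 1/10 s, in which the tool goes at most 50 mm and 8.59 degrees, less where a joint would pass 70% of its speed; a pose out of reach is approached as far as the arm can. A call with a gripper value outside its range is refused whole. The fingers move at their own pace and stop on an object; the grip force is fixed at half the most. Time passes only in rows, so rows that repeat a pose let the fingers close. It gives the time, the measured TCP pose, the force, the opening and the grip force at its end, in the units of the state.
- env.state(): the state, without advancing time (a new reading comes with each control period).
- env.read_camera(name): name is "scene" or "top" or "wrist"; returns a dict with "frame" (420x560x3 uint8, red, green, blue), "vertical_fov" (degrees; the focal length in pixels is half the picture's height over the tangent of half this angle, whatever the lens; pixels are square), "cx", "cy" (the principal point, pixels), "k1" (the pictures are not rectified: a ray, as slopes to the right and down, at radius r is drawn at 1 + k1 r^2 times it, then the intrinsics apply), "world_from_camera" (4x4, takes a point from camera to world coordinates); the wrist camera has in their place "hand_eye" (4x4, takes a point from camera to tool coordinates, whose origin is the TCP and whose axes are the flange's). Camera axes: x right, y down, z forward; pixel columns grow to the right and rows downward; lengths in mm; the calibration is good to about 2 mm. A picture is of the moment at which its call begins: read the wrist's pose just before it. There is no depth.
- env.job_done(): hands the job in; it is judged then, once.
The state is a dict: "t": time; "joints": joint angles; "qvel": joint speeds; "tau": joint torques, N m; "eef_pos": TCP position; "tcp_rot": TCP orientation; "ft_force": force on the tool from outside, world axes, zero at the start; "moment": the same for the moment, N m; "opening": opening from 0.0 (shut) to 1.0 (fully open); "grip_force": force on a finger pad.
Only numpy, scipy, OpenCV 4.12 (cv2) and the standard library are available. Lean on these libraries where they do the work, as an engineer would, in place of code of your own. Each camera call takes 0.05 s, during which the arm holds its last target. There are 200 camera calls.

## Working session

There is one attempt and no reset: what is moved stays moved. The work goes in short steps, Python scripts to look and compute and a tool call to move; the robot and the scene stay as the last step left them, time stands still between calls to the robot, and variables do not carry over. Pictures are saved under pics/ and viewed, at most 10 in all, crops included, and the job is handed in when it is done.

Besides the shell and the picture viewer there is one more tool, called after ">>>" by a JSON object that holds its "op" and its "data", one argument or row to a line. arm_command: Moves the arm, as the interface text tells. Its arguments: {"type":"object","properties":{"targets":{"type":"array","items":{"type":"array","items":{"type":"number"}}}},"required":["targets"]}

```bash
mkdir -p pics; cat > h.py <<'E'
import numpy as np, cv2
from cell import env
def cast(c,uv,z,T=None):
    T=np.array(c["world_from_camera"]) if T is None else T
    h,w=c["frame"].shape[:2]; f=h/2/np.tan(np.radians(c["vertical_fov"])/2)
    K=np.array([[f,0,c["cx"]],[0,f,c["cy"]],[0,0,1.]])
    p=cv2.undistortPoints(np.array(uv,float).reshape(-1,1,2),K,np.array([c["k1"],0,0,0.])).reshape(-1,2)
    d=np.c_[p,np.ones(len(p))]@T[:3,:3].T; o=T[:3,3]
    return o+d*((z-o[2])/d[:,2])[:,None]
def save(c,n): cv2.imwrite(f"pics/{n}.png",c["frame"][:,:,::-1])
E
python3 - <<'E'
from h import *
s=env.state();print(s["t"],s["eef_pos"],s["tcp_rot"])
a=env.read_camera("top");b=env.read_camera("scene")
print(a["world_from_camera"])
save(a,"top0");save(b,"scene0")
E
```

```text
0.0 [ 238.5782183  -577.37874721  191.47423918] [-3.14051267e+00 -9.64425965e-05  3.91787604e-01]
[[-2.68530582e-02 -9.91565197e-01  1.26796579e-01  4.18359471e+02]
 [-9.99598668e-01  2.77799974e-02  5.54744760e-03  5.80692687e+01]
 [-9.02306462e-03 -1.26596726e-01 -9.91913229e-01  1.38283555e+03]
 [ 0.00000000e+00  0.00000000e+00  0.00000000e+00  1.00000000e+00]]
```

View pics/top0.png

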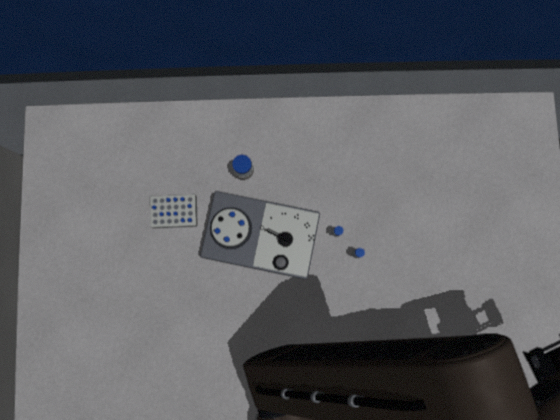

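View pics/scene0.png

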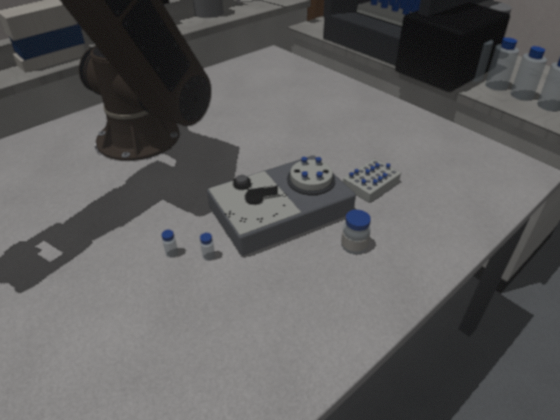

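The top view shows the mixer's hub at about (285,239), key (280,262), plate (231,227), with the lever pointing left towards the ring (off or one). Vials stand on its right at (338,231) and (359,253), the jar at (242,165) and the rack at (173,211).

```bash
python3 - <<'E'
from h import *
c=env.read_camera("top")
P=cast(c,[[216,191],[320,212],[308,277],[200,257]],65);print(P.round(0),P.mean(0))
print("hub/lever/key",cast(c,[[285,239],[265,229],[280,262]],85).round(0))
print("vials",cast(c,[[338,231],[359,253]],61).round(0))
for i,j in((0,1),(3,2),(1,2),(0,3)):
  d=P[j]-P[i];print(np.linalg.norm(d),np.degrees(np.arctan2(d[1],d[0])))
w=env.read_camera("wrist");print(np.array(w["hand_eye"]).round(3),w["vertical_fov"])
s=env.state();print(s["joints"],s["opening"])
E
```

```text
[[661. 215.  65.]
 [594. -71.  65.]
 [418. -32.  65.]
 [480. 261.  65.]] [538.05939033  93.15707751  65.        ]
hub/lever/key [[521.  28.  85.]
 [549.  81.  85.]
 [460.  43.  85.]]
vials [[ 541. -119.   61.]
 [ 479. -173.   61.]]
293.20975795949164 -103.16545325533225
298.5898416606049 -101.96738654592689
180.7889456691401 167.4040366181488
187.05621904399655 165.7569443986968
[[-1.00000e-03 -9.55000e-01 -2.96000e-01  8.35490e+01]
 [ 1.00000e+00 -1.00000e-03 -0.00000e+00  3.48000e-01]
 [-0.00000e+00 -2.96000e-01  9.55000e-01 -1.93938e+02]
 [ 0.00000e+00  0.00000e+00  0.00000e+00  1.00000e+00]] 70.7759378700896
[-1.28459803e+00  4.91313029e-01  1.55920759e+00  9.21164299e-06
  1.09168928e+00 -1.05615767e-01] 0.999506638811759
```

```bash
cat >> h.py <<'E'
def rows(cur,wps,f=0):
    "cur, wps: (x,y,z,yaw deg); prints calls of 5 rows in tool axes at call start; returns last commanded pose"
    for i in range(0,len(wps),5):
        c=np.array(cur,float);a=np.radians(c[3]);X=np.array([np.cos(a),np.sin(a)]);Y=np.array([np.sin(a),-np.cos(a)]);L=[]
        for p in wps[i:i+5]:
            d=np.array(p)-c; r=np.round([d[:2]@X,d[:2]@Y,-d[2],-d[3]],1); L.append(r.tolist()+[f])
        print(L,"from",c.round(1)); xy=c[:2]+r[0]*X+r[1]*Y; cur=[*xy,c[2]-r[2],c[3]-r[3]]
    return cur
def lin(a,b,n): return [np.array(a)+(np.array(b)-np.array(a))*k/n for k in range(1,n+1)]
E
python3 - <<'E'
from h import *
a=(238.7,-577.7,192,22.4);print(rows(a,lin(a,(516,79,192,152),20)))
E
```

```text
[[25.3, -25.1, -0.0, -6.5, 0], [50.7, -50.1, -0.0, -13.0, 0], [76.0, -75.2, -0.0, -19.4, 0], [101.3, -100.3, -0.0, -25.9, 0], [126.7, -125.4, -0.0, -32.4, 0]] from [ 238.7 -577.7  192.    22.4]
[[34.8, -7.6, -0.0, -6.5, 0], [69.6, -15.2, -0.0, -13.0, 0], [104.4, -22.8, -0.0, -19.4, 0], [139.2, -30.4, -0.0, -25.9, 0], [174.1, -38.0, -0.0, -32.4, 0]] from [ 308.1 -413.5  192.    54.8]
[[33.4, 12.2, -0.0, -6.5, 0], [66.9, 24.5, -0.0, -13.0, 0], [100.4, 36.7, -0.0, -19.4, 0], [133.9, 49.0, -0.0, -25.9, 0], [167.3, 61.2, -0.0, -32.4, 0]] from [ 377.4 -249.3  192.    87.2]
[[21.7, 28.3, -0.0, -6.5, 0], [43.4, 56.6, -0.0, -13.0, 0], [65.1, 84.8, -0.0, -19.4, 0], [86.8, 113.1, -0.0, -25.9, 0], [108.5, 141.4, -0.0, -32.4, 0]] from [446.7 -85.2 192.  119.6]
[np.float64(516.0125099725327), np.float64(78.98328476521868), np.float64(192.0), np.float64(152.0)]
```

>>> {"op": "arm_command", "data": {
  "targets": [
    [25.3,-25.1,0,-6.5,0],
    [50.7,-50.1,0,-13,0],
    [76,-75.2,0,-19.4,0],
    [101.3,-100.3,0,-25.9,0],
    [126.7,-125.4,0,-32.4,0]
  ]
}}

```text
t: 0.7
eef_pos: [308.2, -412.0, 192.0]
tcp_rot: [-3.142, -0.0, 0.962]
ft_force: [0.5, -0.5, 0.3]
opening: 0.637
grip_force: 0.0
```

>>> {"op": "arm_command", "data": {
  "targets": [
    [34.8,-7.6,0,-6.5,0],
    [69.6,-15.2,0,-13,0],
    [104.4,-22.8,0,-19.4,0],
    [139.2,-30.4,0,-25.9,0],
    [174.1,-38,0,-32.4,0]
  ]
}}

```text
t: 1.2
eef_pos: [377.4, -247.8, 192.1]
tcp_rot: [3.141, 0.0, 1.527]
ft_force: [1.2, -0.8, 0.3]
opening: 0.217
grip_force: 0.0
```

>>> {"op": "arm_command", "data": {
  "targets": [
    [33.4,12.2,0,-6.5,0],
    [66.9,24.5,0,-13,0],
    [100.4,36.7,0,-19.4,0],
    [133.9,49,0,-25.9,0],
    [167.3,61.2,0,-32.4,0]
  ]
}}

```text
t: 1.7
eef_pos: [446.6, -83.5, 192.1]
tcp_rot: [3.142, 0.0, 2.093]
ft_force: [0.0, 0.3, -0.1]
opening: 0.003
grip_force: 0.0
```

>>> {"op": "arm_command", "data": {
  "targets": [
    [21.7,28.3,0,-6.5,0],
    [43.4,56.6,0,-13,0],
    [65.1,84.8,0,-19.4,0],
    [86.8,113.1,0,-25.9,0],
    [108.5,141.4,0,-32.4,0]
  ]
}}

```text
t: 2.2
eef_pos: [515.8, 80.8, 192.0]
tcp_rot: [-3.141, 0.0, 2.659]
ft_force: [0.3, -0.3, -0.1]
opening: 0.004
grip_force: 0.0
```

>>> {"op": "arm_command", "data": {
  "targets": [
    [0,0,0,0,0],
    [0,0,0,0,0]
  ]
}}

```text
t: 2.4
eef_pos: [515.2, 79.7, 191.7]
tcp_rot: [-3.141, -0.0, 2.654]
ft_force: [0.2, -0.1, -0.6]
opening: 0.003
grip_force: 0.0
```

```bash
cat >> h.py <<'E'
from scipy.spatial.transform import Rotation as Ro
def look(n):
    s=env.state(); w=env.read_camera("wrist"); save(w,n)
    T=np.eye(4);T[:3,:3]=Ro.from_euler("xyz",s["tcp_rot"]).as_matrix();T[:3,3]=s["eef_pos"]
    T=T@np.array(w["hand_eye"]); np.savez(f"pics/{n}.npz",T=T,frame=w["frame"],**{k:w[k] for k in("vertical_fov","cx","cy","k1")})
    print(s["t"],np.round(s["eef_pos"],1),np.degrees(s["tcp_rot"]).round(1),np.round(s["ft_force"],1),np.round(s["joints"],2),s["opening"])
    return w,T
E
python3 - <<'E'
from h import *
look("w1")
E
```

```text
2.4 [515.2  79.7 191.7] [-180.    -0.   152.1] [ 0.2 -0.1 -0.6] [ 0.03  0.34  1.81 -0.    0.99 -1.06] 0.0030380030579438807
```

View pics/w1.png

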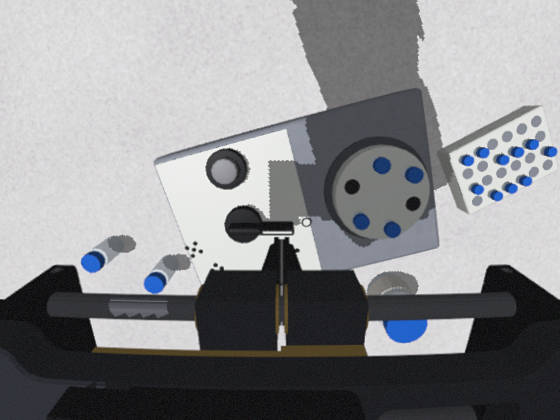

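The wrist view shows the lever horizontal, from the hub (242,224) to its end (294,229). The off ring is at (306,222), the key at (225,168), the plate at (381,191), and the fingertip at (280,240), still high above.

```bash
python3 - <<'E'
from h import *
d=np.load("pics/w1.npz");T=d["T"]
f=lambda uv,z:cast(d,uv,z,T).round(1)
im=d["frame"];g=cv2.cvtColor(im,cv2.COLOR_RGB2GRAY)
roi=(slice(190,260),slice(215,320))
cv2.imwrite("pics/crop1.png",cv2.resize(im[145:260,200:320,::-1],None,fx=5,fy=5,interpolation=cv2.INTER_CUBIC))
print("ring",f([[306,222]],65),"panel corners",f([[155,161],[419,89],[439,247]],65))
print("key",f([[225,168]],80),"plate",f([[381,191]],80))
print("lever end",f([[294,229]],97),f([[262,229]],97))
E
```

```text
ring [[558.4  88.2  65. ]] panel corners [[417.1 -26.3  65. ]
 [482.8 257.4  65. ]
 [663.4 216.5  65. ]]
key [[459.6  41.8  80. ]] plate [[559.1 176.7  80. ]]
lever end [[547.7  76.6  97. ]] [[532.  47.  97.]]
```

View pics/crop1.png

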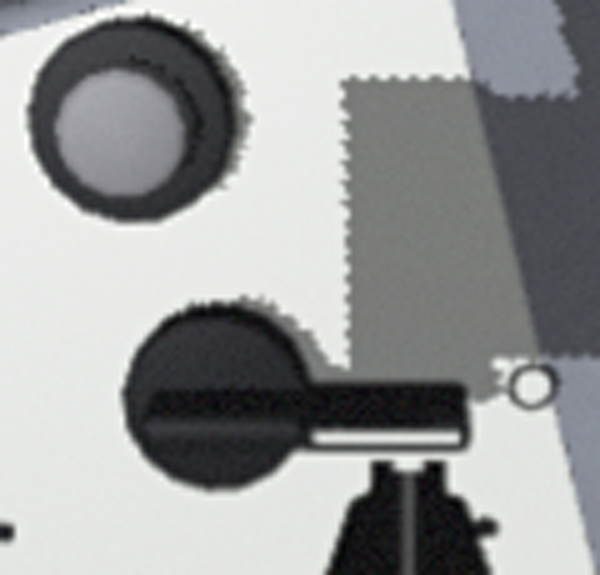

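```bash
cat >> h.py <<'E'
def tip(delta,s,z=82,A=(524.5,26.5),r=44):
    p=np.radians(62-delta);u=np.array([np.cos(p),np.sin(p)]);n=np.array([-u[1],u[0]])
    return np.array([*(np.array(A)+r*u+s*n),z,152-delta])
E
python3 - <<'E'
from h import *
a=(516,79,192,152)
c=rows(a,lin(a,tip(0,28),5)); 
c=rows(c,lin(tip(0,28),tip(0,15),3)+[tip(d,14.5) for d in (3,6)])
c=rows(c,[tip(d,14.5) for d in range(10,51,4)][:10]);print(c)
E
```

```text
[[-0.8, 0.3, 22.0, -0.0, 0], [-1.7, 0.7, 44.0, -0.0, 0], [-2.5, 1.0, 66.0, -0.0, 0], [-3.3, 1.3, 88.0, -0.0, 0], [-4.2, 1.6, 110.0, -0.0, 0]] from [516.  79. 192. 152.]
[[-4.3, 0.0, -0.0, -0.0, 0], [-8.6, 0.0, -0.0, -0.0, 0], [-13.0, 0.0, -0.0, -0.0, 0], [-15.8, 0.7, -0.0, 3.0, 0], [-18.1, 1.3, -0.0, 6.0, 0]] from [520.5  78.4  82.  152. ]
[[-3.1, 0.9, -0.0, 4.0, 0], [-6.3, 1.6, -0.0, 8.0, 0], [-9.5, 2.1, -0.0, 12.0, 0], [-12.7, 2.3, -0.0, 16.0, 0], [-16.0, 2.3, -0.0, 20.0, 0]] from [537.1  71.1  82.  146. ]
[[-3.1, 0.9, -0.0, 4.0, 0], [-6.2, 1.6, -0.0, 8.0, 0], [-9.4, 2.1, -0.0, 12.0, 0], [-12.6, 2.3, -0.0, 16.0, 0], [-15.9, 2.3, -0.0, 20.0, 0]] from [551.6  64.1  82.  126. ]
[np.float64(562.8084682902094), np.float64(52.53956800022117), np.float64(82.0), np.float64(106.0)]
```

>>> {"op": "arm_command", "data": {
  "targets": [
    [-0.8,0.3,22,0,0],
    [-1.7,0.7,44,0,0],
    [-2.5,1,66,0,0],
    [-3.3,1.3,88,0,0],
    [-4.2,1.6,110,0,0]
  ]
}}

```text
t: 2.95
eef_pos: [519.6, 77.4, 81.4]
tcp_rot: [-3.142, 0.0, 2.651]
ft_force: [0.3, -0.1, -0.1]
opening: 0.004
grip_force: 0.0
```

>>> {"op": "arm_command", "data": {
  "targets": [
    [0,0,0,0,0],
    [0,0,0,0,0]
  ]
}}

```text
t: 3.15
eef_pos: [519.8, 77.9, 82.4]
tcp_rot: [-3.141, -0.0, 2.652]
ft_force: [0.9, 0.4, -0.0]
opening: 0.005
grip_force: 0.0
```

```bash
python3 - <<'E'
from h import *
w,T=look("w2")
cv2.imwrite("pics/crop2.png",cv2.resize(w["frame"][60:360,130:430,::-1],None,fx=2,fy=2))
E
```

```text
3.15 [519.8  77.9  82.4] [-180.    -0.   151.9] [ 0.9  0.4 -0. ] [ 0.02  0.5   1.92 -0.    0.73 -1.06] 0.004757678648519506
```

View pics/crop2.png

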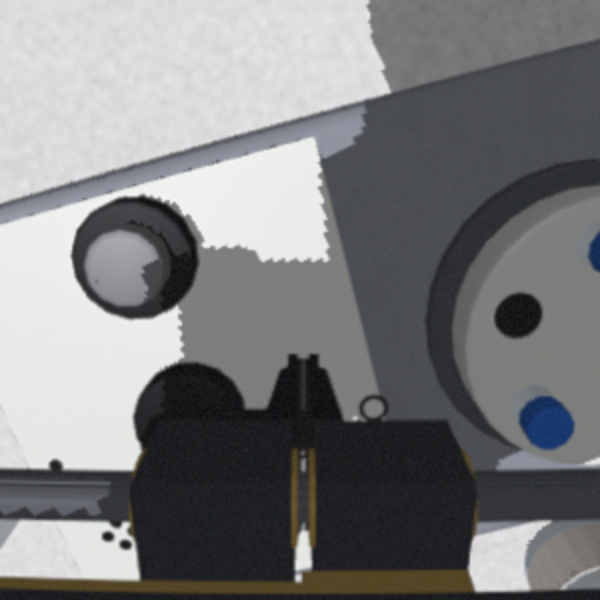

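The fingertip, near (303,360) in the crop, is down on the free (counter-clockwise) side of the lever. The hub is at (188,410) and nothing is touched, so I push now.

>>> {"op": "arm_command", "data": {
  "targets": [
    [-4.3,0,0,0,0],
    [-8.6,0,0,0,0],
    [-13,0,0,0,0],
    [-15.8,0.7,0,3,0],
    [-18.1,1.3,0,6,0]
  ]
}}

```text
t: 3.7
eef_pos: [537.0, 71.1, 82.3]
tcp_rot: [3.141, 0.001, 2.547]
ft_force: [-0.8, -0.4, 0.3]
opening: 0.004
grip_force: 0.0
```

>>> {"op": "arm_command", "data": {
  "targets": [
    [-3.1,0.9,0,4,0],
    [-6.3,1.6,0,8,0],
    [-9.5,2.1,0,12,0],
    [-12.7,2.3,0,16,0],
    [-16,2.3,0,20,0]
  ]
}}

```text
t: 4.2
eef_pos: [551.5, 64.2, 82.2]
tcp_rot: [3.141, 0.0, 2.197]
ft_force: [-0.3, -0.6, 0.4]
opening: 0.001
grip_force: 0.0
```

>>> {"op": "arm_command", "data": {
  "targets": [
    [-3.1,0.9,0,4,0],
    [-6.2,1.6,0,8,0],
    [-9.4,2.1,0,12,0],
    [-12.6,2.3,0,16,0],
    [-15.9,2.3,0,20,0]
  ]
}}

```text
t: 4.7
eef_pos: [562.7, 52.6, 82.2]
tcp_rot: [3.141, 0.0, 1.848]
ft_force: [0.1, -0.0, 1.0]
opening: 0.009
grip_force: 0.0
```

```bash
python3 - <<'E'
from h import *
w,T=look("w3")
t=env.read_camera("top")
a=cv2.resize(t["frame"][180:290,190:330],None,fx=3,fy=3);b=cv2.resize(w["frame"][110:330,130:430],None,fx=1.2,fy=1.5)
o=np.zeros((a.shape[0],a.shape[1]+b.shape[1],3),np.uint8);o[:,:a.shape[1]]=a;o[:b.shape[0],a.shape[1]:]=b
cv2.imwrite("pics/c3.png",o[:,:,::-1])
c=rows((562.8,52.54,82,106),[tip(d,14.5) for d in (50,54,58,62,66,70,74,77,80,80)]);print(c)
E
```

```text
4.7 [562.7  52.6  82.2] [180.    0.  105.9] [ 0.1 -0.   1. ] [-0.02  0.54  1.82 -0.    0.78 -0.3 ] 0.008877276308360044
[[-3.1, 0.9, -0.0, 4.0, 0], [-6.2, 1.6, -0.0, 8.0, 0], [-9.4, 2.1, -0.0, 12.0, 0], [-12.7, 2.3, -0.0, 16.0, 0], [-15.9, 2.3, -0.0, 20.0, 0]] from [562.8  52.5  82.  106. ]
[[-3.1, 0.9, -0.0, 4.0, 0], [-6.3, 1.6, -0.0, 8.0, 0], [-8.7, 2.0, -0.0, 11.0, 0], [-11.1, 2.2, -0.0, 14.0, 0], [-11.1, 2.2, -0.0, 14.0, 0]] from [569.4  37.9  82.   86. ]
[np.float64(570.8138799101602), np.float64(26.6634797528387), np.float64(82.0), np.float64(72.0)]
```

View pics/c3.png

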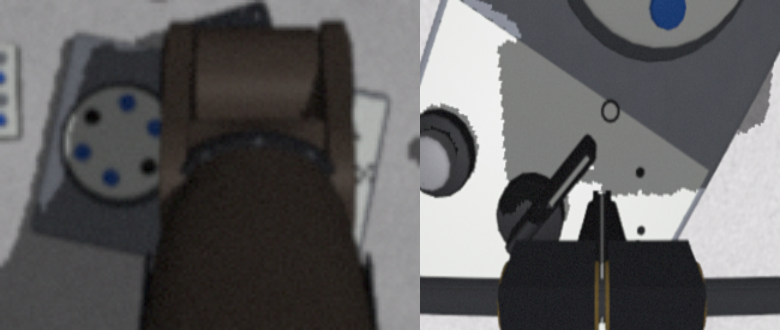

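The right half of the crop shows the lever still pointing up-right, near the ring (610,111), while the fingertip is at (602,192). I'll check that numerically before going on.

```bash
python3 - <<'E'
from h import *
d=np.load("pics/w3.npz");T=d["T"]
q=lambda x,y:[130+(x-420)/1.2,110+y/1.5]
f=lambda uv,z:cast(d,[uv],z,T).round(1)[0]
A=np.array([524.5,26.5])
for n,x,y,z in (("ring",610,111,65),("one",640,172,65),("two?",641,230,65),("line out",588,161,97),("line in",553,204,97)):
  p=f(q(x,y),z);v=p[:2]-A;print(n,p,np.hypot(*v).round(1),np.degrees(np.arctan2(v[1],v[0])).round(1))
cv2.imwrite("pics/c3b.png",cv2.resize(d["frame"][160:280,160:320,::-1],None,fx=5,fy=5,interpolation=cv2.INTER_CUBIC))
E
```

```text
ring [557.6  87.8  65. ] 69.7 61.6
one [584.8  62.5  65. ] 70.2 30.8
two? [595.5  31.3  65. ] 71.2 3.9
line out [549.6  70.4  97. ] 50.6 60.2
line in [536.2  45.6  97. ] 22.4 58.5
```

View pics/c3b.png

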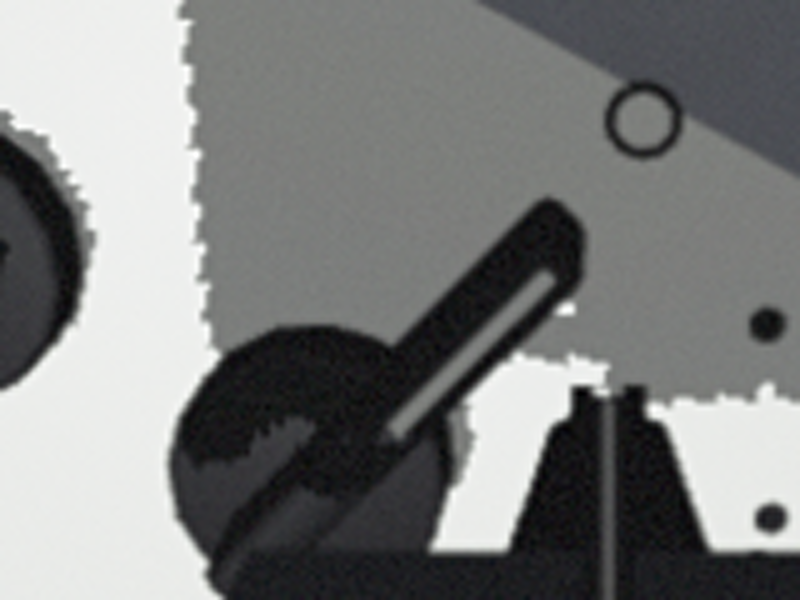

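```bash
python3 - <<'E'
from h import *
D=[np.load(f"pics/{n}.npz") for n in("w1","w3")]
def tri(uvs):
    A=np.zeros((3,3));b=np.zeros(3)
    for d,uv in zip(D,uvs):
        o=d["T"][:3,3];v=cast(d,[uv],0,d["T"])[0]-o;v/=np.linalg.norm(v);M=np.eye(3)-np.outer(v,v);A+=M;b+=M@o
    return np.linalg.solve(A,b).round(1)
print("line out",tri([[293,232.6],[270,215]]),"line in",tri([[262,232.6],[238.5,247]]),"ring",tri([[306.5,222],[288.6,184]]))
E
```

```text
line out [548.6  74.5 103.4] line in [534.9  45.5  99. ] ring [557.3  88.9  68.9]
```

```bash
python3 - <<'E'
from h import *
s=env.state();print(s["eef_pos"],s["ft_force"],s["moment"],s["tau"])
c=env.read_camera("scene")["frame"]
cv2.imwrite("pics/s3.png",cv2.resize(c[120:270,170:370,::-1],None,fx=4,fy=4,interpolation=cv2.INTER_CUBIC))
E
```

```text
[562.77263368  52.4928544   82.21009046] [-0.75944833  0.62687376  1.04501924] [-0.03545463 -0.19615372  0.00262492] [-2.07860470e-01 -5.79883826e+01 -1.94448298e+01  4.37353353e-02
  7.87843787e-02  9.52932648e-01]
```

View pics/s3.png

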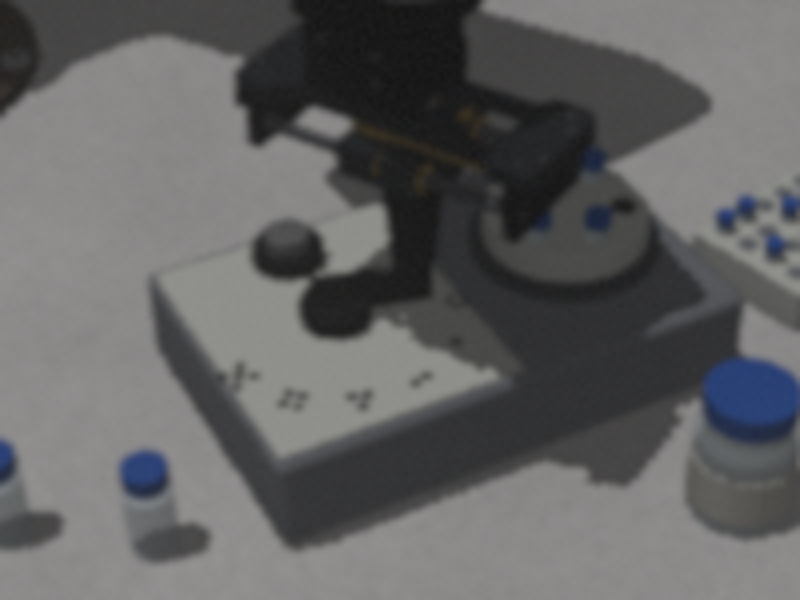

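The scene view shows the finger standing at (415,290), in front of the lever, which is still at off: the first sweep passed it without turning it. I'll rise, go back to the free side, and push again lower down, checking the lever angle by a numeric line detector.

```bash
cat >> h.py <<'E'
def lever(d,T,A=(524.5,26.5)):
    "angle (deg, selector) of the white line on the lever, by top-hat"
    g=cv2.cvtColor(d["frame"],cv2.COLOR_RGB2GRAY)
    m=(cv2.morphologyEx(g,cv2.MORPH_TOPHAT,np.ones((9,9)))>35).astype(np.uint8)
    for c in cv2.findContours(m,0,1)[0]:
        if len(c)<4: continue
        P=cast(d,c.reshape(-1,2),97,T)[:,:2].astype(np.float32)
        q,(w,h),_=cv2.minAreaRect(P); v=np.array(q)-A; r=np.hypot(*v)
        if 25<r<50 and max(w,h)>12 and min(w,h)<8:
            l=cv2.fitLine(P,2,0,.01,.01).ravel()[:2]; l*=np.sign(l@v)
            print("lever: by centre %.1f by line %.1f r %.0f len %.0f"%(62-np.degrees(np.arctan2(v[1],v[0])),62-np.degrees(np.arctan2(l[1],l[0])),r,max(w,h)))
E
python3 - <<'E'
from h import *
for n in("w1","w2","w3"):
  d=np.load(f"pics/{n}.npz");print(n);lever(d,d["T"])
a=(562.8,52.54,82,106);b=(562.8,52.54,130,106)
c=rows(a,[(562.8,52.54,106,106),b]);c=rows(c,lin(b,tip(0,28,130),8)+[tip(0,28,103),tip(0,28,77)]);print(c)
E
```

```text
w1
w2
lever: by centre 162.0 by line 178.8 r 47 len 16
w3
lever: by centre 43.2 by line -46.3 r 44 len 50
lever: by centre -0.0 by line -0.1 r 36 len 32
[[0.0, 0.0, -24.0, -0.0, 0], [0.0, 0.0, -48.0, -0.0, 0]] from [562.8  52.5  82.  106. ]
[[4.6, -4.2, -0.0, -5.8, 0], [9.2, -8.4, -0.0, -11.5, 0], [13.7, -12.6, -0.0, -17.2, 0], [18.3, -16.8, -0.0, -23.0, 0], [22.9, -21.0, -0.0, -28.8, 0]] from [562.8  52.5 130.  106. ]
[[6.0, -1.5, -0.0, -5.7, 0], [12.1, -2.9, -0.0, -11.4, 0], [18.1, -4.4, -0.0, -17.2, 0], [18.1, -4.4, 27.0, -17.2, 0], [18.1, -4.4, 53.0, -17.2, 0]] from [536.3  68.8 130.  134.8]
[np.float64(520.4254184959842), np.float64(78.50734817230173), np.float64(77.0), np.float64(152.0)]
```

>>> {"op": "arm_command", "data": {
  "targets": [
    [0,0,-24,0,0],
    [0,0,-48,0,0]
  ]
}}

```text
t: 5.05
eef_pos: [561.9, 52.9, 130.2]
tcp_rot: [-3.14, -0.0, 1.853]
ft_force: [-0.2, -0.3, -0.0]
opening: 0.004
grip_force: 0.0
```

>>> {"op": "arm_command", "data": {
  "targets": [
    [4.6,-4.2,0,-5.8,0],
    [9.2,-8.4,0,-11.5,0],
    [13.7,-12.6,0,-17.2,0],
    [18.3,-16.8,0,-23,0],
    [22.9,-21,0,-28.8,0]
  ]
}}

```text
t: 5.55
eef_pos: [535.5, 69.3, 130.1]
tcp_rot: [3.142, 0.0, 2.36]
ft_force: [-0.7, -0.5, 0.3]
opening: 0.005
grip_force: 0.0
```

>>> {"op": "arm_command", "data": {
  "targets": [
    [6,-1.5,0,-5.7,0],
    [12.1,-2.9,0,-11.4,0],
    [18.1,-4.4,0,-17.2,0],
    [18.1,-4.4,27,-17.2,0],
    [18.1,-4.4,53,-17.2,0]
  ]
}}

```text
t: 6.05
eef_pos: [520.2, 79.0, 77.1]
tcp_rot: [3.141, 0.002, 2.657]
ft_force: [0.6, 0.1, -0.7]
opening: 0.002
grip_force: 0.0
```

>>> {"op": "arm_command", "data": {
  "targets": [
    [-4,0,0,0,0],
    [-8,0,0,0,0],
    [-11,0,0,0,0],
    [-14,0,0,0,0],
    [-14,0,0,0,0]
  ]
}}

```text
t: 6.55
eef_pos: [533.0, 72.0, 77.8]
tcp_rot: [3.141, 0.001, 2.654]
ft_force: [-0.5, 0.2, -0.1]
opening: 0.005
grip_force: 0.0
```

>>> {"op": "arm_command", "data": {
  "targets": [
    [-2,0,0,0,0],
    [-4,0,0,0,0],
    [-6,0,0,0,0],
    [-8,0,0,0,0],
    [-8,0,0,0,0]
  ]
}}

```text
t: 7.05
eef_pos: [539.5, 68.3, 77.0]
tcp_rot: [-3.142, 0.0, 2.654]
ft_force: [0.0, 0.4, -0.4]
opening: 0.006
grip_force: 0.0
```

```bash
python3 - <<'E'
from h import *
w,T=look("w4");lever(w,T)
c=env.read_camera("scene")["frame"]
a=cv2.resize(w["frame"][150:300,150:350],(400,300));b=cv2.resize(c[150:240,220:340],(400,300))
cv2.imwrite("pics/c4.png",np.hstack([a,b])[:,:,::-1])
E
```

```text
7.05 [539.5  68.3  77. ] [-180.    0.  152.] [ 0.   0.4 -0.4] [ 0.    0.53  1.88 -0.    0.74 -1.08] 0.005834589337088058
lever: by centre 20.0 by line 89.9 r 46 len 22
lever: by centre -85.6 by line -28.1 r 50 len 14
```

View pics/c4.png

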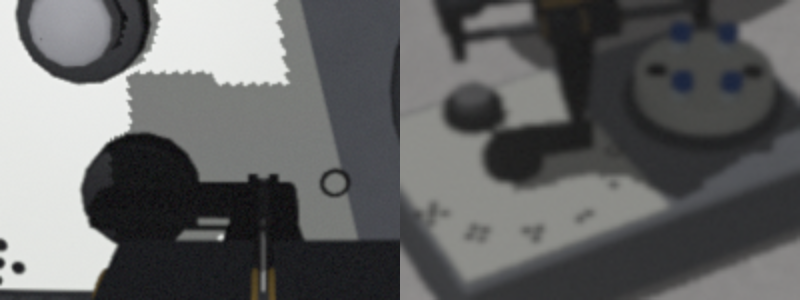

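The left half shows the finger (262,178) right at the lever's near face, with the white line at (215,222) and the lever still at off. I push on in small steps and watch the force.

>>> {"op": "arm_command", "data": {
  "targets": [
    [-1,0,0,0,0],
    [-2,0,0,0,0],
    [-3,0,0,0,0],
    [-3,0,0,0,0]
  ]
}}

```text
t: 7.55
eef_pos: [542.1, 67.0, 77.0]
tcp_rot: [-3.142, 0.0, 2.654]
ft_force: [-0.0, -0.0, -0.6]
opening: 0.006
grip_force: 0.0
```

>>> {"op": "arm_command", "data": {
  "targets": [
    [-1,0,0,0,0],
    [-2,0,0,0,0],
    [-3,0,0,0,0],
    [-3,0,0,0,0]
  ]
}}

```text
t: 7.95
eef_pos: [544.7, 65.6, 77.0]
tcp_rot: [-3.142, 0.0, 2.654]
ft_force: [0.5, -1.0, -0.2]
opening: 0.005
grip_force: 0.0
```

```bash
python3 - <<'E'
from h import *
F=[]
for i in range(1):
  w,T=look("w5")
g=cv2.cvtColor(w["frame"],cv2.COLOR_RGB2GRAY)
# project of line strip: print brightness in selector/lever-top polar coordinates
def proj(P):
    h=420;f=210/np.tan(np.radians(w["vertical_fov"])/2);K=np.array([[f,0,w["cx"]],[0,f,w["cy"]],[0,0,1.]]);M=np.linalg.inv(T)
    return cv2.projectPoints(np.array(P,float),cv2.Rodrigues(M[:3,:3])[0],M[:3,3],K,np.array([w["k1"],0,0,0.]))[0].reshape(-1,2)
r=np.arange(22,54,3)
for d in range(-6,46,3):
    a=np.radians(62-d);p=proj([[524.5+x*np.cos(a),26.5+x*np.sin(a),97] for x in r])
    print(d,[int(g[int(round(v)),int(round(u))]) for u,v in p])
E
```

```text
7.95 [544.7  65.6  77. ] [-180.    0.  152.] [ 0.5 -1.  -0.2] [-0.    0.53  1.86 -0.    0.75 -1.08] 0.005255713916973599
-6 [20, 24, 24, 25, 21, 23, 15, 30, 21, 8, 23]
-3 [37, 57, 60, 29, 23, 23, 15, 19, 13, 11, 14]
0 [73, 124, 122, 122, 73, 20, 22, 49, 17, 19, 20]
3 [65, 110, 64, 63, 29, 23, 17, 30, 13, 23, 18]
6 [15, 24, 51, 48, 12, 20, 15, 39, 28, 24, 17]
9 [55, 95, 122, 121, 17, 15, 14, 28, 15, 22, 18]
12 [120, 124, 122, 120, 19, 19, 15, 28, 19, 21, 14]
15 [123, 122, 122, 123, 23, 20, 15, 29, 28, 20, 24]
18 [122, 120, 122, 120, 18, 20, 24, 21, 67, 19, 29]
21 [121, 120, 122, 145, 8, 23, 30, 19, 75, 21, 29]
24 [119, 121, 122, 195, 23, 25, 29, 24, 26, 29, 29]
27 [123, 123, 104, 41, 29, 27, 26, 26, 16, 66, 31]
30 [124, 103, 32, 26, 28, 26, 25, 30, 28, 53, 50]
33 [122, 63, 27, 29, 25, 28, 24, 26, 27, 55, 115]
36 [105, 29, 27, 26, 25, 26, 18, 22, 27, 61, 46]
39 [62, 29, 31, 13, 35, 23, 32, 30, 32, 26, 70]
42 [22, 27, 30, 27, 29, 31, 23, 28, 33, 28, 27]
45 [27, 27, 24, 32, 32, 27, 31, 31, 28, 25, 29]
```

```bash
python3 - <<'E'
from h import *
c=env.read_camera("scene");T=np.array(c["world_from_camera"]);f=210/np.tan(np.radians(c["vertical_fov"])/2);K=np.array([[f,0,c["cx"]],[0,f,c["cy"]],[0,0,1.]]);M=np.linalg.inv(T)
P=lambda p:cv2.projectPoints(np.array(p,float).reshape(-1,1,3),cv2.Rodrigues(M[:3,:3])[0],M[:3,3],K,np.array([c["k1"],0,0,0.]))[0].reshape(-1,2)
print("s3 crop: tip at z=82,92,102,112",((P([[562.7,52.5,z] for z in(82,92,102,112)])-[170,120])*4).round(0).tolist())
print("s3 hub top, ring, key top, lever end top",((P([[524.5,26.5,81],[557.8,89.2,65],[462,41.3,85],[550.8,76,97]])-[170,120])*4).round(0).tolist())
p=P([[544.7,65.6,77],[544.7,65.6,97],[524.5,26.5,81]]);print("now tip 77,97, hub",((p-[200,140])*6).round(0).tolist())
cv2.imwrite("pics/s5.png",cv2.resize(c["frame"][140:240,200:330,::-1],None,fx=6,fy=6,interpolation=cv2.INTER_CUBIC))
E
```

```text
s3 crop: tip at z=82,92,102,112 [[413.0, 311.0], [413.0, 297.0], [412.0, 283.0], [412.0, 269.0]]
s3 hub top, ring, key top, lever end top [[334.0, 300.0], [456.0, 303.0], [285.0, 234.0], [430.0, 263.0]]
now tip 77,97, hub [[434.0, 320.0], [433.0, 278.0], [320.0, 330.0]]
```

The predicted tip for z = 82 is row 311 in the s3 crop, but the finger ended near row 296. The real tip seems to ride higher than the reading and so passed above the lever. I'll back off and feel for the panel beside the lever.

>>> {"op": "arm_command", "data": {
  "targets": [
    [0,0,-25,0,0],
    [22,0,-25,0,0],
    [22,0,0,0,0],
    [22,0,4,0,0],
    [22,0,6,0,0]
  ]
}}

```text
t: 8.55
eef_pos: [525.1, 75.9, 70.7]
tcp_rot: [-3.141, -0.001, 2.654]
ft_force: [0.3, 0.6, -0.5]
opening: 0.01
grip_force: 0.0
```

>>> {"op": "arm_command", "data": {
  "targets": [
    [0,0,1,0,0],
    [0,0,2,0,0],
    [0,0,2,0,0]
  ]
}}

```text
t: 8.85
eef_pos: [525.4, 75.9, 69.3]
tcp_rot: [3.141, 0.0, 2.654]
ft_force: [-0.6, -0.3, 0.8]
opening: 0.004
grip_force: 0.0
```

>>> {"op": "arm_command", "data": {
  "targets": [
    [0,0,1,0,0],
    [0,0,2,0,0],
    [0,0,2,0,0]
  ]
}}

```text
t: 9.15
eef_pos: [525.2, 75.9, 67.0]
tcp_rot: [-3.142, 0.0, 2.654]
ft_force: [0.2, -0.2, 0.7]
opening: 0.007
grip_force: 0.0
```

```bash
python3 - <<'E'
from h import *
c=env.read_camera("scene");g=cv2.cvtColor(c["frame"],cv2.COLOR_RGB2GRAY);s=env.state();e=s["eef_pos"];print(e,s["ft_force"])
T=np.array(c["world_from_camera"]);f=210/np.tan(np.radians(c["vertical_fov"])/2);K=np.array([[f,0,c["cx"]],[0,f,c["cy"]],[0,0,1.]]);M=np.linalg.inv(T)
P=lambda p:cv2.projectPoints(np.array(p,float).reshape(-1,1,3),cv2.Rodrigues(M[:3,:3])[0],M[:3,3],K,np.array([c["k1"],0,0,0.]))[0].reshape(-1,2)
for z in (65,75,85,95,105): print(z,P([[e[0],e[1],z]]).round(1))
u,v=P([[e[0],e[1],75]])[0].round().astype(int)
print(u,v);print(g[v-26:v+12,u-9:u+10])
E
```

```text
[525.17668149  75.93988343  67.02429557] [-0.80202507 -1.15516562 -0.22966809]
65 [[270.3 191.5]]
75 [[270.2 188.2]]
85 [[270.1 184.8]]
95 [[270.1 181.3]]
105 [[270.  177.8]]
270 188
[[ 61  50  40  34  28  29  29  29  26  28  28  28  23  25  31  41  53  63
   66]
 [ 66  60  53  41  32  29  26  26  27  25  28  26  26  26  30  44  60  65
   67]
 [ 67  67  60  48  34  27  27  28  26  27  25  27  26  24  32  47  60  67
   66]
 [ 68  67  64  53  37  28  30  26  25  26  28  27  25  26  32  46  59  62
   60]
 [ 67  66  63  54  40  29  26  25  31  27  28  27  27  26  32  45  52  54
   53]
 [ 70  68  64  58  45  31  25  27  27  29  28  26  27  26  34  40  47  48
   47]
 [ 84  71  69  62  49  35  27  28  27  28  26  27  27  25  31  40  45  46
   47]
 [105  90  77  68  51  34  29  25  27  27  28  27  25  28  35  42  46  46
   46]
 [121 112 101  87  65  44  30  27  27  27  29  27  25  28  34  42  48  47
   48]
 [125 125 123 113  88  55  33  27  25  27  28  27  24  30  36  43  45  48
   48]
 [133 136 136 129 105  70  40  29  26  28  28  30  28  30  34  44  47  48
   46]
 [141 141 140 135 117  83 
[... 1461 characters left out ...]
  33  31  30  30  28  29  27  29  31  43  61
   73]
 [ 31  30  31  30  31  27  31  31  31  29  30  31  28  29  27  32  44  60
   70]
 [ 33  28  33  30  32  30  29  32  30  29  29  31  32  29  33  35  47  63
   72]
 [ 33  31  32  29  32  31  31  32  34  34  36  39  38  45  45  48  56  66
   71]
 [ 34  29  34  36  38  38  41  46  47  51  51  54  57  61  63  66  67  70
   71]
 [ 33  37  44  50  51  56  58  62  66  67  67  69  71  73  74  75  74  74
   71]
 [ 32  42  56  65  67  70  71  73  75  76  77  83  90  97  97  92  84  76
   76]
 [ 33  45  64  72  77  82  91  96  99  98  99 106 118 127 128 120 104  96
   97]
 [ 34  50  72  89  98 105 119 127 128 128 129 132 136 140 140 134 122 122
  126]]
```

The finger's lower end is at row 184.5, which is about z = 85 while the reading says 67. So the real tip is about 18 mm above the reading, and I go lower, still feeling.

>>> {"op": "arm_command", "data": {
  "targets": [
    [0,0,1,0,0],
    [0,0,2,0,0],
    [0,0,2,0,0]
  ]
}}

```text
t: 9.5
eef_pos: [525.1, 76.0, 64.8]
tcp_rot: [-3.141, -0.0, 2.654]
ft_force: [-0.5, -0.9, 0.2]
opening: 0.004
grip_force: 0.0
```

>>> {"op": "arm_command", "data": {
  "targets": [
    [0,0,1,0,0],
    [0,0,2,0,0],
    [0,0,2,0,0]
  ]
}}

```text
t: 9.8
eef_pos: [525.1, 75.9, 62.9]
tcp_rot: [-3.141, -0.0, 2.654]
ft_force: [-0.4, -0.4, 0.1]
opening: 0.001
grip_force: 0.0
```

>>> {"op": "arm_command", "data": {
  "targets": [
    [0,0,1,0,0],
    [0,0,2,0,0],
    [0,0,2,0,0]
  ]
}}

```text
t: 10.1
eef_pos: [525.1, 76.0, 60.9]
tcp_rot: [-3.141, -0.0, 2.654]
ft_force: [-0.6, 0.3, 0.2]
opening: 0.005
grip_force: 0.0
```

The reading is now 61, below the panel at 65, with no contact, so the tip offset is confirmed. Now I push at this height.

>>> {"op": "arm_command", "data": {
  "targets": [
    [-3,0,0,0,0],
    [-6,0,0,0,0],
    [-9,0,0,0,0],
    [-11,0,0,0,0],
    [-13,0,0,0,0]
  ]
}}

```text
t: 10.6
eef_pos: [536.5, 69.9, 60.9]
tcp_rot: [-3.141, -0.001, 2.654]
ft_force: [-1.3, 2.9, 0.8]
opening: 0.001
grip_force: 1.4
```

>>> {"op": "arm_command", "data": {
  "targets": [
    [-1,0,0,0,0],
    [-2,0,0,0,0],
    [-3,0,0,0,0],
    [-4,0,0,0,0],
    [-5,0,0,0,0]
  ]
}}

```text
t: 11.1
eef_pos: [541.2, 67.4, 61.0]
tcp_rot: [-3.141, 0.0, 2.654]
ft_force: [-1.6, 0.6, 0.2]
opening: 0.002
grip_force: 0.5
```

```bash
cat >> h.py <<'E'
def strip(w,T,ds,A=(524.5,26.5)):
    g=cv2.cvtColor(w["frame"],cv2.COLOR_RGB2GRAY)
    f=210/np.tan(np.radians(w["vertical_fov"])/2);K=np.array([[f,0,w["cx"]],[0,f,w["cy"]],[0,0,1.]]);M=np.linalg.inv(T)
    for d in ds:
        a=np.radians(62-d);P=np.array([[A[0]+x*np.cos(a),A[1]+x*np.sin(a),97] for x in range(22,54,3)])
        p=cv2.projectPoints(P,cv2.Rodrigues(M[:3,:3])[0],M[:3,3],K,np.array([w["k1"],0,0,0.]))[0].reshape(-1,2)
        print(d,[int(g[int(round(v)),int(round(u))]) for u,v in p])
E
python3 - <<'E'
from h import *
w,T=look("w6");lever(w,T);strip(w,T,range(-6,40,3))
E
```

```text
11.1 [541.2  67.4  61. ] [-180.    0.  152.] [-1.6  0.6  0.2] [ 0.    0.55  1.88 -0.    0.71 -1.08] 0.0024403906755031935
lever: by centre -87.1 by line -25.2 r 48 len 14
-6 [22, 26, 25, 16, 19, 18, 15, 36, 21, 20, 26]
-3 [13, 27, 25, 21, 22, 27, 15, 45, 18, 20, 14]
0 [19, 25, 27, 17, 24, 13, 17, 27, 24, 13, 24]
3 [19, 30, 29, 29, 28, 26, 16, 18, 17, 29, 20]
6 [25, 31, 31, 28, 28, 32, 27, 22, 21, 23, 25]
9 [30, 22, 34, 30, 26, 29, 25, 28, 15, 26, 25]
12 [23, 28, 31, 32, 29, 25, 31, 29, 26, 27, 28]
15 [25, 25, 29, 31, 23, 22, 31, 56, 32, 26, 28]
18 [27, 24, 27, 21, 30, 28, 28, 66, 65, 56, 26]
21 [30, 29, 24, 30, 31, 32, 31, 66, 45, 75, 31]
24 [29, 28, 27, 27, 30, 28, 26, 44, 49, 61, 29]
27 [33, 28, 26, 32, 32, 31, 26, 28, 69, 46, 77]
30 [31, 25, 31, 24, 22, 25, 26, 29, 78, 47, 65]
33 [28, 28, 29, 26, 28, 29, 31, 28, 32, 71, 48]
36 [25, 30, 32, 29, 25, 31, 33, 30, 31, 83, 58]
39 [30, 33, 30, 24, 31, 32, 32, 29, 34, 30, 80]
```

There is contact, with 2–3 N across the lever. I continue along the arc with the tool turning with the lever, then lift and check.

```bash
python3 - <<'E'
from h import *
a=np.array((541.2,67.4,61,152.))
w=[*lin(a,tip(18,14.5,61),4)]+[tip(d,14.5,61) for d in range(22,79,4)]+[tip(78,14.5,61)]
c=rows(a,w);print(c)
c=rows(c,[tip(73,16,61),tip(73,17,61),tip(73,17,95),tip(73,17,140),tip(73,17,140)]);print(c)
E
```

```text
[[-1.1, 0.6, -0.0, 4.5, 0], [-2.1, 1.2, -0.0, 9.0, 0], [-3.2, 1.8, -0.0, 13.5, 0], [-4.3, 2.4, -0.0, 18.0, 0], [-7.5, 2.3, -0.0, 22.0, 0]] from [541.2  67.4  61.  152. ]
[[-3.1, 0.9, -0.0, 4.0, 0], [-6.3, 1.6, -0.0, 8.0, 0], [-9.5, 2.0, -0.0, 12.0, 0], [-12.7, 2.3, -0.0, 16.0, 0], [-15.9, 2.3, -0.0, 20.0, 0]] from [548.9  65.9  61.  130. ]
[[-3.1, 0.9, -0.0, 4.0, 0], [-6.3, 1.6, -0.0, 8.0, 0], [-9.5, 2.0, -0.0, 12.0, 0], [-12.7, 2.3, -0.0, 16.0, 0], [-16.0, 2.3, -0.0, 20.0, 0]] from [560.9  55.2  61.  110. ]
[[-3.1, 0.9, -0.0, 4.0, 0], [-6.2, 1.6, -0.0, 8.0, 0], [-9.4, 2.0, -0.0, 12.0, 0], [-12.6, 2.3, -0.0, 16.0, 0], [-12.6, 2.3, -0.0, 16.0, 0]] from [568.5  41.   61.   90. ]
[np.float64(570.8177320750574), np.float64(28.35961199644315), np.float64(61.0), np.float64(74.0)]
[[5.2, -1.6, -0.0, -5.0, 0], [6.2, -1.7, -0.0, -5.0, 0], [6.2, -1.7, -34.0, -5.0, 0], [6.2, -1.7, -79.0, -5.0, 0], [6.2, -1.7, -79.0, -5.0, 0]] from [570.8  28.4  61.   74. ]
[np.float64(570.8925387980277), np.float64(34.78801801614962), np.float64(140.0), np.float64(79.0)]
```

>>> {"op": "arm_command", "data": {
  "targets": [
    [-1.1,0.6,0,4.5,0],
    [-2.1,1.2,0,9,0],
    [-3.2,1.8,0,13.5,0],
    [-4.3,2.4,0,18,0],
    [-7.5,2.3,0,22,0]
  ]
}}

```text
t: 11.65
eef_pos: [549.2, 66.1, 61.1]
tcp_rot: [3.141, 0.001, 2.267]
ft_force: [-0.2, 0.1, 0.7]
opening: 0.006
grip_force: 0.2
```

>>> {"op": "arm_command", "data": {
  "targets": [
    [-3.1,0.9,0,4,0],
    [-6.3,1.6,0,8,0],
    [-9.5,2,0,12,0],
    [-12.7,2.3,0,16,0],
    [-15.9,2.3,0,20,0]
  ]
}}

```text
t: 12.15
eef_pos: [561.1, 55.5, 61.1]
tcp_rot: [3.141, 0.0, 1.918]
ft_force: [-2.2, 1.3, 0.4]
opening: 0.003
grip_force: 1.0
```

>>> {"op": "arm_command", "data": {
  "targets": [
    [-3.1,0.9,0,4,0],
    [-6.3,1.6,0,8,0],
    [-9.5,2,0,12,0],
    [-12.7,2.3,0,16,0],
    [-16,2.3,0,20,0]
  ]
}}

```text
t: 12.65
eef_pos: [568.9, 41.3, 61.1]
tcp_rot: [3.141, -0.0, 1.568]
ft_force: [-0.6, 5.5, 0.5]
opening: 0.004
grip_force: 2.3
```

>>> {"op": "arm_command", "data": {
  "targets": [
    [-3.1,0.9,0,4,0],
    [-6.2,1.6,0,8,0],
    [-9.4,2,0,12,0],
    [-12.6,2.3,0,16,0],
    [-12.6,2.3,0,16,0]
  ]
}}

```text
t: 13.15
eef_pos: [571.2, 28.2, 61.1]
tcp_rot: [3.141, -0.0, 1.291]
ft_force: [0.4, 0.4, -0.7]
opening: 0.001
grip_force: 0.0
```

>>> {"op": "arm_command", "data": {
  "targets": [
    [5.2,-1.6,0,-5,0],
    [6.2,-1.7,0,-5,0],
    [6.2,-1.7,-34,-5,0],
    [6.2,-1.7,-79,-5,0],
    [6.2,-1.7,-79,-5,0]
  ]
}}

```text
t: 13.65
eef_pos: [573.3, 34.9, 145.1]
tcp_rot: [3.133, -0.001, 1.379]
ft_force: [-0.1, 0.5, -0.6]
opening: 0.006
grip_force: 0.0
```

```bash
python3 - <<'E'
from h import *
w,T=look("w7");lever(w,T);strip(w,T,range(45,110,3))
E
```

```text
13.65 [573.3  34.9 145.1] [ 1.795e+02 -1.000e-01  7.900e+01] [-0.1  0.5 -0.6] [-0.05  0.47  1.75 -0.    0.92  0.14] 0.006147432365610433
45 [28, 47, 123, 124, 137, 133, 239, 239, 239, 238, 238]
48 [25, 85, 124, 122, 123, 122, 230, 239, 238, 239, 238]
51 [16, 121, 124, 123, 123, 123, 120, 229, 240, 238, 239]
54 [21, 88, 122, 125, 123, 124, 124, 117, 138, 240, 239]
57 [26, 36, 113, 126, 125, 120, 121, 124, 122, 119, 128]
60 [20, 18, 18, 88, 126, 124, 121, 124, 123, 123, 123]
63 [16, 24, 19, 13, 54, 92, 124, 125, 122, 124, 124]
66 [18, 22, 19, 16, 10, 21, 51, 90, 123, 122, 123]
69 [23, 15, 18, 22, 13, 19, 13, 19, 20, 27, 48]
72 [27, 27, 23, 15, 28, 19, 23, 13, 20, 24, 25]
75 [28, 25, 21, 28, 21, 22, 20, 21, 22, 15, 14]
78 [40, 49, 41, 36, 44, 39, 24, 25, 28, 24, 22]
81 [68, 82, 135, 83, 55, 93, 26, 21, 21, 24, 17]
84 [99, 174, 224, 239, 227, 238, 180, 22, 56, 32, 15]
87 [123, 202, 122, 204, 107, 70, 42, 21, 19, 26, 23]
90 [89, 76, 72, 151, 187, 158, 10, 17, 32, 74, 27]
93 [74, 125, 172, 236, 239, 228, 21, 18, 17, 84, 21]
96 [175, 239, 237, 237, 238, 165, 22, 19, 15, 54, 36]
99 [240, 237, 236, 236, 237, 214, 19, 24, 22, 29, 74]
102 [237, 236, 236, 236, 236, 225, 21, 26, 16, 24, 53]
105 [236, 237, 237, 236, 236, 232, 25, 20, 27, 16, 31]
108 [236, 236, 236, 236, 237, 236, 52, 17, 20, 20, 22]
```

The lever's white line reads about 85–87 degrees while the arm was still settling, which is position three. Now the last click.

```bash
python3 - <<'E'
from h import *
w,T=look("w8");strip(w,T,range(78,97,3))
a=np.array((570.9,34.8,140,79.))
c=rows(a,[tip(73,17,100),tip(73,17,70),tip(73,17,61),tip(77,16,61),tip(81,14.5,61)]+[tip(d,14.5,61) for d in (85,89,92,95,98,101,104,107,110,110)])
c=rows(c,[tip(105,16,61),tip(105,17,61),tip(105,17,95),tip(105,17,140),tip(105,17,140)]);print(c)
E
```

```text
13.7 [572.1  34.9 142.5] [179.7  -0.   79. ] [-0.4  0.7  0.1] [-0.05  0.47  1.75 -0.    0.92  0.14] 0.007003160240825632
78 [38, 50, 40, 36, 28, 38, 21, 19, 23, 20, 20]
81 [91, 91, 64, 99, 65, 95, 23, 18, 33, 15, 25]
84 [155, 181, 230, 239, 230, 232, 13, 19, 83, 21, 20]
87 [96, 202, 228, 186, 108, 40, 19, 14, 43, 19, 13]
90 [61, 74, 71, 149, 188, 21, 23, 20, 58, 34, 13]
93 [75, 153, 190, 241, 240, 8, 11, 24, 29, 75, 21]
96 [192, 239, 237, 237, 238, 24, 29, 18, 17, 83, 26]
[[-0.0, 0.0, 40.0, -0.0, 0], [-0.0, 0.0, 70.0, -0.0, 0], [-0.0, 0.0, 79.0, -0.0, 0], [-4.1, 1.0, 79.0, 4.0, 0], [-8.8, 1.6, 79.0, 8.0, 0]] from [570.9  34.8 140.   79. ]
[[-3.1, 0.9, -0.0, 4.0, 0], [-6.2, 1.6, -0.0, 8.0, 0], [-8.6, 2.0, -0.0, 11.0, 0], [-11.0, 2.2, -0.0, 14.0, 0], [-13.5, 2.3, -0.0, 17.0, 0]] from [570.8  25.9  61.   71. ]
[[-2.3, 0.7, -0.0, 3.0, 0], [-4.6, 1.3, -0.0, 6.0, 0], [-7.0, 1.8, -0.0, 9.0, 0], [-9.4, 2.1, -0.0, 12.0, 0], [-9.4, 2.1, -0.0, 12.0, 0]] from [568.6  12.3  61.   54. ]
[[5.3, -1.6, -0.0, -5.0, 0], [6.2, -1.7, -0.0, -5.0, 0], [6.2, -1.7, -34.0, -5.0, 0], [6.2, -1.7, -79.0, -5.0, 0], [6.2, -1.7, -79.0, -5.0, 0]] from [564.7   3.5  61.   42. ]
[np.float64(568.2147371766974), np.float64(8.915926053013637), np.float64(140.0), np.float64(47.0)]
```

>>> {"op": "arm_command", "data": {
  "targets": [
    [0,0,40,0,0],
    [0,0,70,0,0],
    [0,0,79,0,0],
    [-4.1,1,79,4,0],
    [-8.8,1.6,79,8,0]
  ]
}}

```text
t: 14.25
eef_pos: [570.5, 26.0, 60.4]
tcp_rot: [-3.14, 0.0, 1.237]
ft_force: [0.4, -0.0, 0.1]
opening: 0.002
grip_force: 0.4
```

>>> {"op": "arm_command", "data": {
  "targets": [
    [-3.1,0.9,0,4,0],
    [-6.2,1.6,0,8,0],
    [-8.6,2,0,11,0],
    [-11,2.2,0,14,0],
    [-13.5,2.3,0,17,0]
  ]
}}

```text
t: 14.75
eef_pos: [568.7, 12.7, 61.1]
tcp_rot: [-3.142, -0.0, 0.941]
ft_force: [2.1, 2.8, -1.5]
opening: 0.002
grip_force: 1.3
```

>>> {"op": "arm_command", "data": {
  "targets": [
    [-2.3,0.7,0,3,0],
    [-4.6,1.3,0,6,0],
    [-7,1.8,0,9,0],
    [-9.4,2.1,0,12,0],
    [-9.4,2.1,0,12,0]
  ]
}}

```text
t: 15.25
eef_pos: [564.6, 3.5, 61.1]
tcp_rot: [-3.141, 0.0, 0.733]
ft_force: [0.5, -0.1, 0.6]
opening: 0.005
grip_force: 0.0
```

>>> {"op": "arm_command", "data": {
  "targets": [
    [5.3,-1.6,0,-5,0],
    [6.2,-1.7,0,-5,0],
    [6.2,-1.7,-34,-5,0],
    [6.2,-1.7,-79,-5,0],
    [6.2,-1.7,-79,-5,0]
  ]
}}

```text
t: 15.75
eef_pos: [570.4, 8.9, 145.0]
tcp_rot: [3.135, -0.005, 0.82]
ft_force: [0.4, -0.2, -0.5]
opening: 0.007
grip_force: 0.0
```

>>> {"op": "arm_command", "data": {
  "targets": [
    [0,0,-30,0,0],
    [0,0,-60,0,0],
    [0,0,-60,0,0],
    [0,0,-60,0,0]
  ]
}}

```text
t: 16.15
eef_pos: [568.0, 9.1, 199.9]
tcp_rot: [3.141, -0.0, 0.82]
ft_force: [-0.2, -0.1, 0.7]
opening: 0.004
grip_force: 0.0
```

```bash
python3 - <<'E'
from h import *
w,T=look("w9");lever(w,T);strip(w,T,range(78,132,3))
E
```

```text
16.15 [568.    9.1 199.9] [180.  -0.  47.] [-0.2 -0.1  0.7] [-0.1   0.4   1.69 -0.    1.05  0.65] 0.004018287939745486
78 [47, 97, 118, 113, 199, 223, 234, 234, 234, 233, 234]
81 [22, 88, 120, 116, 121, 169, 227, 234, 235, 234, 235]
84 [24, 116, 117, 116, 117, 117, 171, 235, 234, 234, 234]
87 [21, 110, 118, 120, 120, 117, 119, 170, 234, 235, 235]
90 [19, 72, 115, 119, 120, 117, 116, 115, 114, 174, 178]
93 [22, 25, 44, 108, 118, 118, 116, 117, 115, 116, 124]
96 [22, 13, 12, 58, 84, 107, 118, 118, 117, 117, 121]
99 [24, 19, 25, 20, 21, 52, 72, 108, 118, 120, 118]
102 [21, 19, 17, 16, 18, 14, 14, 17, 18, 91, 161]
105 [25, 20, 14, 13, 24, 16, 15, 15, 22, 12, 13]
108 [43, 34, 29, 23, 13, 29, 28, 15, 18, 22, 24]
111 [57, 60, 51, 62, 51, 42, 55, 52, 37, 36, 44]
114 [56, 131, 166, 146, 188, 165, 130, 184, 155, 224, 169]
117 [69, 218, 223, 196, 224, 154, 221, 120, 183, 90, 140]
120 [63, 91, 106, 76, 115, 76, 150, 199, 157, 229, 235]
123 [66, 135, 104, 151, 230, 235, 235, 233, 235, 233, 234]
126 [171, 229, 235, 234, 233, 234, 233, 233, 231, 232, 233]
129 [235, 234, 233, 233, 232, 233, 232, 233, 232, 232, 234]
```

The line now reads about 116 degrees with the same small bias of −4, so the selector is in position four. Next I locate the key top across the views.

```bash
python3 - <<'E'
from h import *
O=[]
for n in("w1","w2","w3","w9"):
    d=np.load(f"pics/{n}.npz");T=d["T"];g=cv2.cvtColor(d["frame"],cv2.COLOR_RGB2GRAY)
    m=((g>55)&(g<215)).astype(np.uint8)
    for c in cv2.findContours(cv2.morphologyEx(m,cv2.MORPH_OPEN,np.ones((3,3))),1,2)[0]:
        if len(c)<8: continue
        (u,v),r=cv2.minEnclosingCircle(c);a=cv2.contourArea(c)
        p=cast(d,[[u,v]],82,T)[0]
        if np.hypot(*(p[:2]-[462,41.5]))<14 and a>.5*np.pi*r*r and 8<r<40:
            rr=np.linalg.norm(cast(d,[[u+r,v]],82,T)[0]-p);print(n,round(u,1),round(v,1),round(r,1),p.round(1),"radius mm",rr.round(1))
            O.append((T[:3,3],p-T[:3,3]))
A=np.zeros((3,3));b=np.zeros(3)
for o,v in O: v=v/np.linalg.norm(v);M=np.eye(3)-np.outer(v,v);A+=M;b+=M@o
print(np.linalg.solve(A,b))
a=(568.2,8.9,200,47);print(rows(a,lin(a,(462.5,42.5,140,47),5)))
E
```

```text
w1 223.1 167.4 18.5 [458.   40.9  82. ] radius mm 19.2
w2 194.5 186.8 27.0 [458.5  43.1  82. ] radius mm 18.4
w3 137.0 216.8 21.2 [459.8  39.7  82. ] radius mm 15.4
[458.58837094  40.20700386  79.25806254]
[[-9.5, -20.0, 12.0, -0.0, 0], [-19.0, -40.1, 24.0, -0.0, 0], [-28.5, -60.1, 36.0, -0.0, 0], [-38.0, -80.2, 48.0, -0.0, 0], [-47.5, -100.2, 60.0, -0.0, 0]] from [568.2   8.9 200.   47. ]
[np.float64(462.52343699479053), np.float64(42.49693485135176), np.float64(140.0), np.float64(47.0)]
```

>>> {"op": "arm_command", "data": {
  "targets": [
    [-9.5,-20,12,0,0],
    [-19,-40,24,0,0],
    [-28.5,-60,36,0,0],
    [-38,-80,48,0,0],
    [-47.5,-100,60,0,0]
  ]
}}

```text
t: 16.7
eef_pos: [460.9, 42.6, 138.4]
tcp_rot: [-3.14, 0.001, 0.821]
ft_force: [0.6, 0.6, 0.1]
opening: 0.005
grip_force: 0.0
```

>>> {"op": "arm_command", "data": {
  "targets": [
    [0,0,0,0,0],
    [0,0,0,0,0],
    [0,0,0,0,0]
  ]
}}

```text
t: 17.0
eef_pos: [463.5, 42.2, 140.0]
tcp_rot: [3.141, -0.0, 0.821]
ft_force: [-0.2, 0.8, -0.5]
opening: 0.003
grip_force: 0.0
```

```bash
python3 - <<'E'
from h import *
w,T=look("w10");print(cast(w,[[224,171.4]],0).shape if 0 else "")
d=np.load("pics/w1.npz");print(cast(d,[[224,171.4]],85,d["T"]),cast(d,[[224,171.4]],80,d["T"]))
d=np.load("pics/w2.npz");print(cast(d,[[189,194]],85,d["T"]),cast(d,[[189,194]],80,d["T"]))
cv2.imwrite("pics/c10.png",cv2.resize(w["frame"][110:310,180:380,::-1],None,fx=3,fy=3,interpolation=cv2.INTER_CUBIC))
E
```

```text
17.0 [463.5  42.2 140. ] [180.  -0.  47.] [-0.2  0.8 -0.5] [-0.05  0.34  2.   -0.    0.8   0.7 ] 0.0027564415628300327

[[461.82921343  40.28630862  85.        ]] [[462.18142891  38.98461897  80.        ]]
[[460.6960953   38.18576758  85.        ]] [[461.09709678  36.12917171  80.        ]]
```

View pics/c10.png

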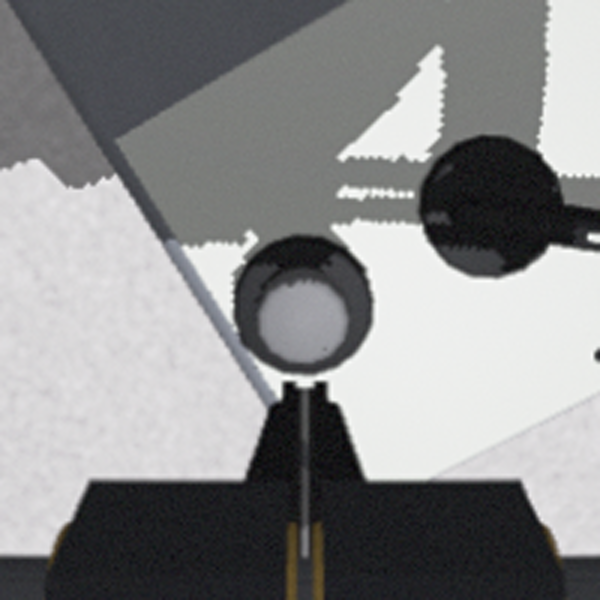

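The picture shows the key top at about (303,322) in the crop, and the finger (305,385) laterally in line with it. The lever at right has its line at (590,237).

```bash
python3 - <<'E'
from h import *
d=np.load("pics/w10.npz")
for z in (80,85,90): print(z,cast(d,[[281,217.3]],z,d["T"]).round(1))
print("hub",cast(d,[[180+490/3,110+205/3]],75,d["T"]).round(1))
c=env.read_camera("scene");g=cv2.cvtColor(c["frame"],cv2.COLOR_RGB2GRAY);e=env.state()["eef_pos"]
T=np.array(c["world_from_camera"]);f=210/np.tan(np.radians(c["vertical_fov"])/2);K=np.array([[f,0,c["cx"]],[0,f,c["cy"]],[0,0,1.]]);M=np.linalg.inv(T)
P=lambda p:cv2.projectPoints(np.array(p,float).reshape(-1,1,3),cv2.Rodrigues(M[:3,:3])[0],M[:3,3],K,np.array([c["k1"],0,0,0.]))[0].reshape(-1,2).round(1)
X=np.array([np.cos(np.radians(47)),np.sin(np.radians(47)),0])
for k in(0,8): print(k,P([e*[1,1,0]+[0,0,z]+k*X for z in(140,150,158,166)]).tolist())
b=P([e*[1,1,0]+[0,0,150]])[0].astype(int)
print("key",P([[462,41,z] for z in(80,85)]));print(b);print((g[b[1]-14:b[1]+14,b[0]-9:b[0]+10]))
E
```

```text
80 [[459.5  38.   80. ]]
85 [[460.7  39.3  85. ]]
90 [[461.9  40.6  90. ]]
hub [[524.2  25.7  75. ]]
0 [[240.7, 159.3], [240.4, 155.6], [240.2, 152.6], [240.0, 149.6]]
8 [[244.2, 159.3], [244.0, 155.6], [243.8, 152.7], [243.6, 149.7]]
key [[241.4 180.3]
 [241.3 178.6]]
[240 155]
[[122 121 107  80  47  28  28  29  27  25  27  26  29  38  49  61  64  63
   61]
 [131 130 119  91  54  32  27  29  29  29  31  28  28  31  47  59  67  67
   67]
 [132 131 122  96  60  31  27  28  28  28  27  28  29  32  43  58  66  67
   66]
 [133 131 122  95  57  33  30  28  27  27  28  28  28  30  44  59  65  68
   67]
 [131 128 117  89  56  32  28  30  27  29  28  28  28  30  45  59  66  68
   68]
 [131 125 107  78  49  31  27  30  26  29  28  24  28  31  45  58  65  66
   68]
 [128 121  97  69  43  30  29  29  30  30  28  28  29  33  45  57  65  68
   67]
 [126 114  92  66  43  33  28  28  28  27  28  28  29  30  43  57  65  67
   66]
 [129 122 103  77  51  33  26  29  27  28  27  26  29  31  41  57  64  67
   67]
 [131 128 120  97  68  43  34  29  31  31  30  31  31  31  45  57  66  67
   67]
 [133 131 
[... 748 characters left out ...]
 129 131 131 131 130 130 127 124 113  93  73
   67]
 [131 131 131 131 132 131 131 130 130 131 132 130 130 131 130 122  99  77
   64]
 [130 129 129 130 132 132 131 130 129 130 131 130 130 130 130 124 107  83
   68]
 [130 130 131 130 132 130 131 130 129 128 129 130 128 129 130 128 117  94
   73]
 [130 130 130 131 131 131 129 128 129 128 129 129 130 129 131 130 122 100
   77]
 [129 131 130 130 130 130 130 130 129 129 129 129 130 130 130 129 124 105
   82]
 [130 130 131 131 130 130 130 130 130 131 131 130 130 129 129 129 127 117
   95]
 [130 131 129 131 129 128 128 129 131 131 130 129 129 129 129 130 130 123
  104]
 [128 130 130 130 127 127 128 130 131 131 131 129 129 129 129 129 128 126
  117]]
```

The finger's lower end in the scene view (240.3,151) confirms that the tip xy matches the reading, with its z about 20 mm higher. The key is at about (461.3, 40). I descend over it and feel.

>>> {"op": "arm_command", "data": {
  "targets": [
    [-3,0,20,0,0],
    [-3,0,40,0,0],
    [-3,0,55,0,0],
    [-3,0,62,0,0],
    [-3,0,64,0,0]
  ]
}}

```text
t: 17.6
eef_pos: [460.7, 40.1, 75.6]
tcp_rot: [-3.141, 0.001, 0.821]
ft_force: [-0.6, -0.1, -0.6]
opening: 0.005
grip_force: 0.0
```

>>> {"op": "arm_command", "data": {
  "targets": [
    [0,0,1,0,0],
    [0,0,2,0,0],
    [0,0,2,0,0],
    [0,0,2,0,0]
  ]
}}

```text
t: 18.0
eef_pos: [460.7, 40.2, 74.4]
tcp_rot: [3.141, -0.0, 0.821]
ft_force: [-0.3, 0.8, 0.3]
opening: 0.001
grip_force: 0.0
```

>>> {"op": "arm_command", "data": {
  "targets": [
    [0,0,1,0,0],
    [0,0,2,0,0],
    [0,0,2,0,0]
  ]
}}

```text
t: 18.3
eef_pos: [460.5, 40.2, 71.9]
tcp_rot: [-3.142, 0.0, 0.821]
ft_force: [0.2, -0.5, -0.1]
opening: 0.004
grip_force: 0.0
```

>>> {"op": "arm_command", "data": {
  "targets": [
    [0,0,1,0,0],
    [0,0,2,0,0],
    [0,0,2,0,0]
  ]
}}

```text
t: 18.6
eef_pos: [460.4, 40.2, 69.8]
tcp_rot: [-3.141, 0.0, 0.821]
ft_force: [0.2, -0.4, -0.4]
opening: 0.002
grip_force: 0.0
```

>>> {"op": "arm_command", "data": {
  "targets": [
    [0,0,1,0,0],
    [0,0,2,0,0],
    [0,0,2,0,0]
  ]
}}

```text
t: 18.9
eef_pos: [460.4, 40.2, 67.9]
tcp_rot: [-3.141, 0.0, 0.821]
ft_force: [-0.8, 0.0, 0.5]
opening: 0.006
grip_force: 0.0
```

>>> {"op": "arm_command", "data": {
  "targets": [
    [0,0,1,0,0],
    [0,0,2,0,0],
    [0,0,2,0,0]
  ]
}}

```text
t: 19.2
eef_pos: [460.5, 40.2, 65.9]
tcp_rot: [-3.142, 0.0, 0.821]
ft_force: [1.0, -0.1, 0.4]
opening: 0.005
grip_force: 0.0
```

>>> {"op": "arm_command", "data": {
  "targets": [
    [0,0,1,0,0],
    [0,0,2,0,0],
    [0,0,2,0,0]
  ]
}}

```text
t: 19.5
eef_pos: [460.6, 40.2, 64.0]
tcp_rot: [3.141, 0.0, 0.821]
ft_force: [0.6, -0.6, 2.2]
opening: 0.004
grip_force: 0.9
```

>>> {"op": "arm_command", "data": {
  "targets": [
    [0,0,1,0,0],
    [0,0,2,0,0],
    [0,0,2,0,0]
  ]
}}

```text
t: 19.8
eef_pos: [460.6, 40.2, 62.0]
tcp_rot: [3.141, 0.0, 0.821]
ft_force: [0.1, 0.5, 3.1]
opening: 0.006
grip_force: 1.4
```

>>> {"op": "arm_command", "data": {
  "targets": [
    [0,0,1,0,0],
    [0,0,1.5,0,0],
    [0,0,1.5,0,0]
  ]
}}

```text
t: 20.1
eef_pos: [460.6, 40.2, 60.5]
tcp_rot: [3.141, -0.0, 0.821]
ft_force: [-0.2, -0.4, 4.0]
opening: 0.003
grip_force: 1.9
```

>>> {"op": "arm_command", "data": {
  "targets": [
    [0,0,1,0,0],
    [0,0,1,0,0],
    [0,0,1,0,0]
  ]
}}

```text
t: 20.4
eef_pos: [460.6, 40.2, 59.5]
tcp_rot: [3.141, -0.0, 0.821]
ft_force: [-0.3, 0.9, 4.9]
opening: 0.004
grip_force: 2.2
```

The spring's force curve reached 4.9 N, so the key is essentially fully down. I lift straight up and check that the lever stayed at four.

>>> {"op": "arm_command", "data": {
  "targets": [
    [0,0,-5,0,0],
    [0,0,-15,0,0],
    [0,0,-50,0,0],
    [0,0,-95,0,0],
    [0,0,-140,0,0]
  ]
}}

```text
t: 20.9
eef_pos: [459.8, 40.2, 201.6]
tcp_rot: [-3.141, 0.001, 0.821]
ft_force: [1.7, -0.1, -1.2]
opening: 0.002
grip_force: 0.0
```

>>> {"op": "arm_command", "data": {
  "targets": [
    [0,0,0,0,0],
    [0,0,0,0,0],
    [0,0,0,0,0],
    [0,0,0,0,0]
  ]
}}

```text
t: 21.3
eef_pos: [459.9, 40.2, 198.6]
tcp_rot: [-3.14, 0.002, 0.821]
ft_force: [-0.2, 0.0, 0.2]
opening: 0.005
grip_force: 0.0
```

```bash
python3 - <<'E'
from h import *
w,T=look("w11");lever(w,T);strip(w,T,range(105,130,3))
E
```

```text
21.3 [459.9  40.2 198.6] [-1.799e+02  1.000e-01  4.700e+01] [-0.2  0.   0.2] [-0.06  0.25  1.93 -0.    0.96  0.69] 0.004664888532056139
lever: by centre 115.3 by line 112.9 r 38 len 32
lever: by centre -50.1 by line -74.5 r 41 len 29
105 [23, 17, 13, 26, 45, 65, 98, 120, 234, 230, 229]
108 [28, 27, 30, 19, 25, 25, 15, 15, 20, 99, 232]
111 [37, 51, 29, 24, 43, 29, 26, 28, 32, 25, 28]
114 [67, 132, 240, 173, 117, 199, 115, 196, 160, 234, 179]
117 [51, 241, 234, 158, 236, 119, 199, 105, 69, 112, 49]
120 [52, 74, 95, 51, 43, 75, 39, 90, 185, 236, 191]
123 [45, 68, 108, 196, 235, 236, 234, 233, 231, 230, 222]
126 [115, 165, 237, 235, 233, 231, 231, 231, 230, 230, 230]
129 [237, 236, 235, 232, 233, 232, 231, 231, 230, 230, 230]
```

The line reads 113–115 degrees here, so I check it against the printed dots in the same view before handing in.

```bash
python3 - <<'E'
from h import *
A=np.array([524.5,26.5])
for n in("w9","w11"):
    d=np.load(f"pics/{n}.npz");T=d["T"];g=cv2.cvtColor(d["frame"],cv2.COLOR_RGB2GRAY);print(n)
    m=(cv2.morphologyEx(g,cv2.MORPH_BLACKHAT,np.ones((9,9)))>60).astype(np.uint8)
    k,_,st,ce=cv2.connectedComponentsWithStats(m)
    for s,c in zip(st[1:],ce[1:]):
        p=cast(d,[c],65,T)[0];v=p[:2]-A;r=np.hypot(*v)
        if 58<r<84 and 3<s[4]<60: print("dot",p[:2].round(1),r.round(1),(62-np.degrees(np.arctan2(v[1],v[0]))).round(1),s[4])
    # dense line profile: intensity-weighted points of the white line on a z=97 grid
    f=210/np.tan(np.radians(float(d["vertical_fov"]))/2);K=np.array([[f,0,d["cx"]],[0,f,d["cy"]],[0,0,1.]]);M=np.linalg.inv(T)
    a=np.radians(62-116);u=np.array([np.cos(a),np.sin(a)]);nn=np.array([-u[1],u[0]])
    R,N=np.meshgrid(np.arange(26,50,.5),np.arange(-3.5,3.6,.25));X=A+R[...,None]*u+N[...,None]*nn
    p=cv2.projectPoints(np.c_[X.reshape(-1,2),np.full(R.size,97.)],cv2.Rodrigues(M[:3,:3])[0],M[:3,3],K,np.array([float(d["k1"]),0,0,0]))[0].astype(np.float32).reshape(*R.shape,2)
    G=cv2.remap(g,p[...,0],p[...,1],cv2.INTER_LINEAR).astype(float);W=np.clip(G-60,0,None);o=(W*N).sum(0)/W.sum(0)
    s,b=np.polyfit(R[0],o,1);print("line angle",116-np.degrees(np.arctan(s)),"offset at axis mm",b)
E
```

```text
w9
dot [556.5  86.3] 67.8 0.2 21
dot [583.8  63.5] 69.9 30.0 17
dot [594.2  31.9] 69.9 57.6 19
dot [594.6  23.6] 70.1 64.3 20
dot [499.4  84. ] 62.7 -51.6 9
dot [584.1  -2.7] 66.4 88.1 19
dot [589.6  -9.9] 74.6 91.3 19
dot [580.3  -9.7] 66.5 95.0 18
dot [562.  -29.2] 67.1 118.1 14
dot [566.6 -36.5] 75.7 118.2 16
dot [554.6 -33.9] 67.4 125.5 16
dot [559.4 -41. ] 76.0 124.7 16
dot [530.7 -39.1] 65.9 146.6 28
line angle 114.98459293650568 offset at axis mm -1.1381866053838223
w11
dot [558.2  87.8] 70.0 0.8 30
dot [579.6  72.3] 71.6 22.3 5
dot [584.5  63.2] 70.3 30.5 23
dot [571.8  63. ] 59.7 24.4 5
dot [595.2  32.1] 70.9 57.5 22
dot [595.4  23.5] 70.9 64.4 22
dot [584.8  -2.7] 67.0 87.8 22
dot [590.5 -10.4] 75.6 91.2 20
dot [580.8  -9.8] 67.0 94.8 21
dot [567.3 -36.9] 76.5 117.9 20
dot [559.9 -41.4] 76.6 124.4 20
dot [531.8 -39.9] 66.8 145.7 20
dot [519.7 -40.6] 67.2 156.1 18
dot [525.8 -45.9] 72.4 151.0 20
dot [531.9 -52.1] 78.9 146.6 21
dot [520.3 -52.5] 79.1 155.1 19
line angle 115.2866042766964 offset at axis mm -0.45513548093068396
```

The dots for four centre at 121.5 degrees and the lever reads about 115. It is in the four well, but friction has left it about 5 degrees short, which is close to the 6.9 degree tolerance. I'll nudge it a little nearer the mark and then press the key again.

```bash
cat >> h.py <<'E'
def fine(d,T,a0,A=np.array([524.5,26.5])):
    g=cv2.cvtColor(d["frame"],cv2.COLOR_RGB2GRAY)
    f=210/np.tan(np.radians(float(d["vertical_fov"]))/2);K=np.array([[f,0,d["cx"]],[0,f,d["cy"]],[0,0,1.]]);M=np.linalg.inv(T)
    a=np.radians(62-a0);u=np.array([np.cos(a),np.sin(a)]);nn=np.array([-u[1],u[0]])
    R,N=np.meshgrid(np.arange(26,50,.5),np.arange(-3.5,3.6,.25));X=A+R[...,None]*u+N[...,None]*nn
    p=cv2.projectPoints(np.c_[X.reshape(-1,2),np.full(R.size,97.)],cv2.Rodrigues(M[:3,:3])[0],M[:3,3],K,np.array([float(d["k1"]),0,0,0]))[0].astype(np.float32).reshape(*R.shape,2)
    G=cv2.remap(g,p[...,0],p[...,1],cv2.INTER_LINEAR).astype(float);W=np.clip(G-60,0,None);o=(W*N).sum(0)/(W.sum(0)+1e-9)
    s,b=np.polyfit(R[0],o,1);print("line angle %.1f, offset %.1f"%(a0-np.degrees(np.arctan(s)),b))
E
python3 - <<'E'
from h import *
d=np.load("pics/w3.npz");fine(d,d["T"],0);d=np.load("pics/w1.npz");fine(d,d["T"],0)
a=np.array((459.9,40.2,199.5,47))
b=tip(98,18,199.5);c=rows(a,lin(a,b,5))
c=rows(c,[tip(98,18,z) for z in(160,120,85,68,61)])
c=rows(c,[tip(101,16,61),tip(104,14.5,61),tip(107,14.5,61),tip(109,14.5,61),tip(111,14.5,61)])
c=rows(c,[tip(112,14.5,61),tip(113,14.5,61),tip(114,14.5,61),tip(115,14.5,61),tip(115,14.5,61)])
c=rows(c,[tip(110,16,61),tip(110,17,61),tip(110,17,100),tip(110,17,150),tip(110,17,199.5)]);print(c)
E
```

```text
line angle -0.2, offset -0.3
line angle -0.0, offset -0.8
[[11.5, 19.6, -0.0, -1.4, 0], [22.9, 39.2, -0.0, -2.8, 0], [34.4, 58.8, -0.0, -4.2, 0], [45.8, 78.5, -0.0, -5.6, 0], [57.3, 98.1, -0.0, -7.0, 0]] from [459.9  40.2 199.5  47. ]
[[-0.0, -0.0, 39.5, -0.0, 0], [-0.0, -0.0, 79.5, -0.0, 0], [-0.0, -0.0, 114.5, -0.0, 0], [-0.0, -0.0, 131.5, -0.0, 0], [-0.0, -0.0, 138.5, -0.0, 0]] from [570.7  15.2 199.5  54. ]
[[-4.4, 0.7, -0.0, 3.0, 0], [-8.2, 1.2, -0.0, 6.0, 0], [-10.6, 1.7, -0.0, 9.0, 0], [-12.2, 1.9, -0.0, 11.0, 0], [-13.8, 2.1, -0.0, 13.0, 0]] from [570.7  15.2  61.   54. ]
[[-0.8, 0.2, -0.0, 1.0, 0], [-1.5, 0.5, -0.0, 2.0, 0], [-2.3, 0.7, -0.0, 3.0, 0], [-3.1, 0.9, -0.0, 4.0, 0], [-3.1, 0.9, -0.0, 4.0, 0]] from [564.3   2.8  61.   41. ]
[[5.3, -1.6, -0.0, -5.0, 0], [6.3, -1.6, -0.0, -5.0, 0], [6.3, -1.6, -39.0, -5.0, 0], [6.3, -1.6, -89.0, -5.0, 0], [6.3, -1.6, -138.5, -5.0, 0]] from [5.626e+02 1.000e-01 6.100e+01 3.700e+01]
[np.float64(566.6311564706285), np.float64(5.15997427832141), np.float64(199.5), np.float64(42.0)]
```

>>> {"op": "arm_command", "data": {
  "targets": [
    [11.5,19.6,0,-1.4,0],
    [23,39.2,0,-2.8,0],
    [34.4,58.8,0,-4.2,0],
    [45.8,78.5,0,-5.6,0],
    [57.3,98,0,-7,0]
  ]
}}

```text
t: 21.85
eef_pos: [571.9, 15.2, 198.4]
tcp_rot: [-3.14, 0.001, 0.944]
ft_force: [-0.7, -0.4, -0.2]
opening: 0.002
grip_force: 0.0
```

>>> {"op": "arm_command", "data": {
  "targets": [
    [0,0,39.5,0,0],
    [0,0,79.5,0,0],
    [0,0,114.5,0,0],
    [0,0,131.5,0,0],
    [0,0,138.5,0,0]
  ]
}}

```text
t: 22.35
eef_pos: [570.0, 15.5, 58.3]
tcp_rot: [-3.138, 0.002, 0.943]
ft_force: [0.0, 0.6, 0.7]
opening: 0.004
grip_force: 0.0
```

>>> {"op": "arm_command", "data": {
  "targets": [
    [-4.4,0.7,0,3,0],
    [-8.2,1.2,0,6,0],
    [-10.6,1.7,0,9,0],
    [-12.2,1.9,0,11,0],
    [-13.8,2.1,0,13,0]
  ]
}}

```text
t: 22.85
eef_pos: [565.1, 2.9, 61.4]
tcp_rot: [3.141, -0.0, 0.715]
ft_force: [-0.7, -0.2, 0.3]
opening: 0.005
grip_force: 0.0
```

>>> {"op": "arm_command", "data": {
  "targets": [
    [-0.8,0.2,0,1,0],
    [-1.5,0.5,0,2,0],
    [-2.3,0.7,0,3,0],
    [-3.1,0.9,0,4,0],
    [-3.1,0.9,0,4,0]
  ]
}}

```text
t: 23.35
eef_pos: [563.1, 0.2, 61.1]
tcp_rot: [3.142, 0.0, 0.646]
ft_force: [-0.4, 0.5, -0.5]
opening: 0.006
grip_force: 0.0
```

>>> {"op": "arm_command", "data": {
  "targets": [
    [5.3,-1.6,0,-5,0],
    [6.3,-1.6,0,-5,0],
    [6.3,-1.6,-39,-5,0],
    [6.3,-1.6,-89,-5,0],
    [6.3,-1.6,-138.5,-5,0]
  ]
}}

```text
t: 23.85
eef_pos: [566.7, 5.4, 200.9]
tcp_rot: [-3.141, 0.001, 0.732]
ft_force: [0.3, -0.0, 0.3]
opening: 0.001
grip_force: 0.0
```

>>> {"op": "arm_command", "data": {
  "targets": [
    [0,0,0,0,0],
    [0,0,0,0,0],
    [0,0,0,0,0],
    [0,0,0,0,0]
  ]
}}

```text
t: 24.25
eef_pos: [566.6, 5.4, 198.0]
tcp_rot: [-3.14, 0.002, 0.733]
ft_force: [-0.3, 0.4, -0.8]
opening: 0.006
grip_force: 0.0
```

```bash
python3 - <<'E'
from h import *
w,T=look("w12");fine(w,T,116);fine(w,T,119);strip(w,T,range(105,130,3))
E
```

```text
24.25 [566.6   5.4 198. ] [-1.799e+02  1.000e-01  4.200e+01] [-0.3  0.4 -0.8] [-0.11  0.4   1.7  -0.    1.05  0.73] 0.0061034555734877675
line angle 117.3, offset -2.2
line angle 119.8, offset -1.6
105 [16, 18, 15, 21, 21, 95, 107, 116, 118, 118, 174]
108 [21, 25, 24, 15, 21, 23, 14, 34, 51, 84, 163]
111 [21, 16, 21, 21, 22, 17, 26, 18, 24, 23, 25]
114 [35, 35, 25, 24, 14, 23, 16, 23, 20, 9, 16]
117 [46, 49, 34, 48, 39, 29, 43, 35, 29, 29, 26]
120 [65, 89, 143, 90, 154, 115, 148, 107, 70, 125, 80]
123 [75, 173, 229, 223, 234, 227, 230, 226, 180, 225, 169]
126 [71, 226, 179, 104, 77, 91, 84, 114, 156, 137, 174]
129 [55, 103, 79, 107, 156, 213, 236, 235, 234, 235, 235]
```

```bash
python3 - <<'E'
from h import *
d=np.load("pics/w12.npz");fine(d,d["T"],122);fine(d,d["T"],124)
w,T=look("w13");fine(w,T,123);lever(w,T)
a=(566.6,5.2,199.5,42);c=rows(a,lin(a,(460.9,40.2,199.5,47),5));print(c)
E
```

```text
line angle 121.2, offset -1.2
line angle 123.5, offset -0.7
24.3 [566.8   5.4 198.1] [-1.799e+02  1.000e-01  4.200e+01] [ 0.2 -0.3 -0.8] [-0.11  0.4   1.69 -0.    1.05  0.73] 0.002830342277912463
line angle 122.1, offset -1.1
lever: by centre 122.4 by line 120.7 r 38 len 30
[[-11.0, -19.3, -0.0, -1.0, 0], [-22.1, -38.7, -0.0, -2.0, 0], [-33.1, -58.0, -0.0, -3.0, 0], [-44.1, -77.4, -0.0, -4.0, 0], [-55.1, -96.7, -0.0, -5.0, 0]] from [566.6   5.2 199.5  42. ]
[np.float64(460.947790481294), np.float64(40.19300821329094), np.float64(199.5), np.float64(47.0)]
```

The lever now reads 121–122 degrees, against 121.5 for the four-dot mark, so it is centred. I press the key again.

>>> {"op": "arm_command", "data": {
  "targets": [
    [-11,-19.3,0,-1,0],
    [-22,-38.7,0,-2,0],
    [-33,-58,0,-3,0],
    [-44,-77.4,0,-4,0],
    [-55,-96.7,0,-5,0]
  ]
}}

```text
t: 24.85
eef_pos: [460.6, 40.5, 198.9]
tcp_rot: [-3.141, 0.001, 0.822]
ft_force: [0.1, 0.2, -0.4]
opening: 0.004
grip_force: 0.0
```

>>> {"op": "arm_command", "data": {
  "targets": [
    [0,0,40,0,0],
    [0,0,80,0,0],
    [0,0,110,0,0],
    [0,0,122,0,0],
    [0,0,128,0,0]
  ]
}}

```text
t: 25.35
eef_pos: [460.8, 40.3, 69.8]
tcp_rot: [-3.139, 0.002, 0.821]
ft_force: [-0.4, 0.8, 0.6]
opening: 0.002
grip_force: 0.0
```

>>> {"op": "arm_command", "data": {
  "targets": [
    [0,0,2,0,0],
    [0,0,4,0,0],
    [0,0,6,0,0],
    [0,0,8,0,0],
    [0,0,9,0,0]
  ]
}}

```text
t: 25.85
eef_pos: [461.9, 40.3, 62.8]
tcp_rot: [3.141, -0.001, 0.821]
ft_force: [-0.2, 0.5, 3.3]
opening: 0.002
grip_force: 1.2
```

>>> {"op": "arm_command", "data": {
  "targets": [
    [0,0,1,0,0],
    [0,0,2,0,0],
    [0,0,3,0,0],
    [0,0,3,0,0],
    [0,0,3,0,0]
  ]
}}

```text
t: 26.35
eef_pos: [461.9, 40.3, 59.6]
tcp_rot: [3.141, -0.0, 0.821]
ft_force: [1.7, -0.5, 4.4]
opening: 0.004
grip_force: 2.1
```

>>> {"op": "arm_command", "data": {
  "targets": [
    [0,0,-5,0,0],
    [0,0,-15,0,0],
    [0,0,-50,0,0],
    [0,0,-95,0,0],
    [0,0,-140,0,0]
  ]
}}

```text
t: 26.85
eef_pos: [460.5, 40.4, 201.5]
tcp_rot: [-3.14, 0.001, 0.821]
ft_force: [0.7, 0.0, -0.8]
opening: 0.001
grip_force: 0.0
```

>>> {"op": "arm_command", "data": {
  "targets": [
    [0,0,0,0,0],
    [0,0,0,0,0],
    [0,0,0,0,0],
    [0,0,0,0,0]
  ]
}}

```text
t: 27.25
eef_pos: [460.9, 40.3, 198.5]
tcp_rot: [-3.14, 0.002, 0.821]
ft_force: [-0.2, -0.1, 0.2]
opening: 0.002
grip_force: 0.0
```

```bash
python3 - <<'E'
from h import *
w,T=look("w14");fine(w,T,122);lever(w,T)
E
```

```text
27.25 [460.9  40.3 198.5] [-1.799e+02  1.000e-01  4.700e+01] [-0.2 -0.1  0.2] [-0.06  0.25  1.93 -0.    0.96  0.69] 0.001926015695318697
line angle 120.7, offset -1.0
lever: by centre 122.1 by line 120.5 r 39 len 31
lever: by centre -49.9 by line -74.1 r 43 len 29
```

The lever reads 120.6 degrees, the key was pressed at 4.4–4.9 N and released, and the arm is clear.

```bash
python3 -c "
from cell import env
print(env.job_done())"
```

```text
the job is handed in; nothing more can be done
None
```

I set the selector to position four (last camera reading about 121°, target 120°), pressed the start key to nearly full force (twice, after nudging the lever closer to the mark), let it spring back, and handed the job in with the arm clear; the hand-in returned no verdict.

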